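Nest an adapter and draw out the loupe boom to its scale mark

TASK

Take the black adapter that lies by itself beside the inspection stand and press it fully home in the recess of the stand, lead stub in the recess's slot, and let go of it. Then free the stand's telescoping loupe boom by squeezing the lock button in the side of its grip, draw the boom out until the second long line of its scale (100 mm) is level with the sleeve's mouth, so that the loupe stands over the adapter, and finish holding it there with the button still squeezed. Leave the other things on the bench where they are.

Things in the scene. Friction and masses are not known exactly. Their poses are not given: they have to be found in the camera images.
- stand: inspection stand, screwed down: grey base plate 10 mm thick, 92 mm wide at the aluminium nest, with a column at its tail carrying the boom's sleeve. Origin on the bench under the middle of the recess; +x runs along the plate from column to nest (the way the boom extends), +y to the left of that, z up.
- recess (a point): middle of the recess floor, 14 mm above the bench; axes as the stand's. Recess 67 mm along x by 46.6 mm along y, 16 mm deep (walls end 30 mm above the bench). Its +x wall has a 24 mm wide slot for the lead stub; each long wall has a 36 mm wide finger gap in its middle, right through the 15 mm thick wall and down to the floor.
- seat (a point): where the adapter's origin comes to lie when it is home: 13.5 mm along the stand's +x from the recess's middle, at floor height; axes as the stand's.
- adapter: loose black adapter lying by itself beside the nest: body 43.4 x 64 x 26 mm with a thin lead stub, 27 mm long, 12 mm thick, out of one end (91 mm in all), 70 to 120 g. Origin on the underside, midway along the 91 mm; the body's middle is 13.5 mm along -y of it; +y points to the stub, x across the 43.4 mm, z up.
- lead_stub (a point): near the free end of the adapter's lead stub: 40 mm along the adapter's +y from its origin, 13 mm above its underside.
- grip (a point): middle of the boom's grip with the button squeezed in, 130 mm above the bench; axes as the stand's; moves with the boom. The grip is a black block, 30 mm along x (38 mm at its lip on top), 30 mm along y, from 103 to 150 mm above the bench. Lock button: steel, 16 mm (x) by 24 mm high, at this height in its -y side, 8 mm proud; taken across y it measures 38 mm, 31 mm squeezed.
- sleeve_mouth (a point): top edge of the sleeve's mouth, where the scale is read, 130 mm above the bench; fixed to the stand. Sleeve 30 mm wide and 24 mm high there; it ends 13 mm behind the grip when the boom is in.
- loupe (a point): middle of the loupe's lens at the boom's end, 52 mm along +x from the grip, 105 mm above the bench; black ring 51 mm across, 99 to 112 mm above the bench. It stands over the middle of the recess when the boom is out 100 mm.
- boom (a joint): extension of the boom, m: 0 fully in, grows along the stand's +x, end stop at 0.12; starts at 0 to 0.015. Scale on its top: a line each 10 mm, every fifth one long, over the full width (the first long line is 50 mm, the second 100 mm); the line at the mouth is the extension. A brake holds it against about 15 N until the button is in; then it runs free, but a spring of about 3 N draws it back.
- lock_button (a joint): travel of the lock button, m: about -0.002 when out (locked), up to 0.005 squeezed right in, along the stand's +y; the boom is free from 0.003. It takes 14 N to start and 16 N fully in (grip with 25 N or more), and springs out when let go.
- coupling_b0: bystander: chrome coupling, 33 mm across, 46 mm high, upright. Origin under its middle.
- coupling_b1: bystander: another such coupling, 33 mm across, 46 mm high. Origin under its middle.
- tweezers: bystander: steel tweezers lying flat, 121 mm along their y, 15 mm wide, 5 mm high. Origin under their middle.
- tape_roll: bystander, fixed to the bench: roll of tape 80 mm across, 20 mm high, lying flat. Origin under its middle.
- ring_gauge: bystander, fixed to the bench: steel ring gauge 56 mm across, 14 mm high, lying flat. Origin under its middle.
There are look-alikes about, which are no part of the job. Leave any purple look-alike of the adapter alone.

How it is judged (in metres and radians):
On the way, in this order (a step that is already met when the one before it is completed fails the run):
1. the adapter lies fully home in the recess, lead stub in the slot, and is let go, with the boom still in (horizontal distance between adapter and seat below 0.004 m and z of adapter in the frame of recess between -0.002 and 0.002 m and x of lead_stub in the frame of recess above 0.045 m and angle between adapter's own z axis and vertical below 0.05 rad and contact force between the fingers and adapter below 0.3 N and value of joint boom below 0.03 m), for 0.2 s.
2. the lock button is squeezed in while the boom is still in (value of joint lock_button above 0.003 m and value of joint boom below 0.05 m), for 0.1 s.
At the end, for the whole second after the job is handed in: the adapter lies fully home in the recess (within 2 mm in height, 4 mm sideways, level, stub in the slot), untouched; the boom is out 100 mm within 4 mm, the lock button is squeezed in by more than 3 mm, and the fingers hold the grip with more than 3 N (horizontal distance between adapter and seat below 0.004 m and z of adapter in the frame of recess between -0.002 and 0.002 m and x of lead_stub in the frame of recess above 0.045 m and angle between adapter's own z axis and vertical below 0.05 rad and contact force between the fingers and adapter below 0.3 N and value of joint boom between 0.096 and 0.104 m and value of joint lock_button above 0.003 m and contact force between the fingers and stand above 3 N); the arm keeps its last pose, push and grip.
It fails at once if one of the bystanders is pushed more than 25 mm from its place (distance of any of coupling_b0, coupling_b1, tweezers from where it was at the start of the episode above 0.025 m).
It also fails if it takes over 64 s, if anything falls off the work surface, if the arm or the gripper's body presses on something with over 40 N, if the wrist force passes 120 N, or if a joint passes its speed limit or range.

ROBOT

A 6-joint arm with a two-finger parallel gripper is mounted at the origin on a cart in front of the work surface, level with it; the furniture and walls round the work are solid. World frame = base frame: x ahead of the robot, y to its left, z up, the work surface at z = 0. Lengths are in m, angles in degrees, forces in N, time in s.
With the tool pointing down it reaches from about 0.4 to 0.825 m from the base axis. Payload 7 kg.
Tool frame: the origin (TCP) lies at the very end of the fingers, on their centre line; the grasp point (between the pads) lies 19 mm behind it (r.grasp_offset is the z of the grasp point in the tool frame, in m); z points along the fingers, y is the direction in which the jaws open and shut (so a half turn about z gives the same grasp; the last joint's range is limited). The gripper opens to 88 mm and grips with 3 to 60 N. Pads are 19 mm wide; open, the fingers measure 130 mm over their backs; the gripper's body (78 mm by 193 mm) begins 47 mm behind the grasp point.
Start: joints at [80.564, 20.546, 0.682, 0, -70.136, -16.507], TCP at [0.295, 0.607, 0.227] pointing down, gripper open.
Joint ranges: [-176.03, 176.03], [-82.01, 121.73], [-58.28, 71.71], [-173.87, 95.51], [-174.79, -0.11], [-173.66, 173.66]. Speed limits (degrees/s): [136.94, 136.94, 172.46, 180, 180, 180].

INTERFACE

Orientations are given as [roll, pitch, yaw] about the fixed x, y, z axes, in that order (R = Rz(yaw) Ry(pitch) Rx(roll)).
In Python, from plant import r gives the robot as it stands.
- The arm moves only by the tool carry_out, never from a script. Its argument "plan" is a list of rows, each a list of 6 numbers: the shift along the world's x, y, z in m, then the turn, a rotation vector about the world's x, y, z in rad. In form: [[tx, ty, tz, wx, wy, wz], ...]. A call has 1 to 12 rows; each row shifts and turns the pose as measured when the row begins; what a row does not reach is not made up. A row lasts 1/12 s, in which the tool goes at most 41.7 mm and 7.16 degrees, less where a joint would pass 70% of its speed; a pose out of reach is approached as far as the arm can. A call with a gripper value outside its range is refused whole. "fingers" is the closure, from -1 (fully open) to 1 (shut), set as the call begins (left out, the last holds). The fingers move at their own pace and stop on an object; "force" is the grip in N (left out, the last holds). Time passes only in rows, so rows that do not move let the fingers close. It gives the time, the measured TCP pose, the force and the opening at its end, in the units of the state.
- r.get_state(): the state, without advancing time (a new reading comes with each control period).
- r.capture(name): name is "scene" or "top" or "wrist"; returns the picture (384x512x3 uint8, red, green, blue); there is no depth.
- r.camera_model(name): a dict with "fov_y" (degrees; the focal length in pixels is half the picture's height over the tangent of half this angle, whatever the lens; pixels are square), "cx", "cy" (the principal point, pixels), "R" (3x3) and "t" (3): a world point X has camera coordinates R X + t; the wrist camera has in their place "mount" (4x4, takes a point from camera to tool coordinates, whose origin is the TCP and whose axes are the flange's). Camera axes: x right, y down, z forward; pixel columns grow to the right and rows downward; lengths in m; the calibration is good to about 2 mm. A picture is of the moment at which its call begins: read the wrist's pose just before it. camera_model takes no time and is no camera call.
- r.close_job(): hands the job in, once; it reports no verdict.
The state is a dict: "time_s": time; "joints": joint angles; "qd": joint speeds; "joint_torque": joint torques, N m; "tcp_pos": TCP position; "eef_rot": TCP orientation; "contact_force": force on the tool from outside, world axes, zero at the start; "moment": the same for the moment, N m; "gripper_width": finger opening in m.
Only numpy, scipy, OpenCV 4.12 (cv2) and the standard library are available. Lean on these libraries where they do the work, as an engineer would, in place of code of your own. Each camera call takes 0.05 s, during which the arm holds its last target.

## Working session

There is one attempt and no reset: what is moved stays moved. The work goes in short steps, Python scripts to look and compute and a tool call to move; the robot and the scene stay as the last step left them, time stands still between calls to the robot, and variables do not carry over. Pictures are saved under pics/ and viewed, and the job is handed in when it is done.

Besides the shell and the picture viewer there is one more tool, called after ">>>" as name(argument=value, ...), one argument or row to a line, values as JSON. carry_out: Moves the arm, as the interface text tells. Its arguments: {"type":"object","properties":{"plan":{"type":"array"},"fingers":{"type":"number"},"force":{"type":"number"}},"required":["plan"]}

```bash
mkdir -p pics; ls; python3 - <<'E'
from plant import r
import cv2
print(r.get_state(), r.grasp_offset)
for n in ("scene","top","wrist"):
    im=r.capture(n); cv2.imwrite(f"pics/{n}0.png",im[:,:,::-1]); print(n,r.camera_model(n))
E
```

```text
pics
{'time_s': 0.0, 'joints': array([ 8.05653144e+01,  2.05926125e+01,  6.33784661e-01, -2.03399484e-02,
       -7.01375667e+01, -1.65055324e+01]), 'qd': array([-0.00527608, -0.00259627, -0.11805577, -0.06890319,  0.1673441 ,
       -0.01574304]), 'joint_torque': array([-1.41306173e-03, -5.82718527e+01,  2.93050110e+01,  6.99699014e+00,
        6.95468858e-03, -1.54247537e-04]), 'tcp_pos': array([0.29508873, 0.6065239 , 0.22560881]), 'eef_rot': array([ 1.79902145e+02, -9.05628506e-03, -2.59471371e+01]), 'contact_force': array([ 0.00595383,  0.22952806, -0.56884947]), 'moment': array([-0.05598671, -0.00548024,  0.02644861]), 'gripper_width': 0.08776686530684334} -0.0188
scene {'fov_y': 45.1336014129954, 'cx': 260.10715738019627, 'cy': 197.16135790538974, 'R': array([[ 0.91117154, -0.41159856, -0.01878984],
       [-0.31649398, -0.66997868, -0.67153564],
       [ 0.26381431,  0.61783104, -0.74073397]]), 't': array([-0.40448018,  0.35381898,  1.01388602])}
top {'fov_y': 50.49994687989964, 'cx': 257.44824617058725, 'cy': 188.00191826630285, 'R': array([[ 0.02627669, -0.99958032,  0.01219529],
       [-0.99065634, -0.02767141, -0.13354516],
       [ 0.13382657, -0.00857222, -0.99096769]]), 't': array([0.13121781, 0.54951946, 1.17789374])}
wrist {'fov_y': 62.26058933725999, 'cx': 257.07009516015745, 'cy': 188.28488081909165, 'mount': array([[-1.39849856e-04, -9.67526209e-01, -2.52770676e-01,
         6.83907565e-02],
       [ 9.99999989e-01, -1.48452313e-04,  1.49607901e-05,
         3.17170170e-04],
       [-5.19993480e-05, -2.52770671e-01,  9.67526219e-01,
        -1.58877292e-01],
       [ 0.00000000e+00,  0.00000000e+00,  0.00000000e+00,
         1.00000000e+00]])}
```

View pics/scene0.png

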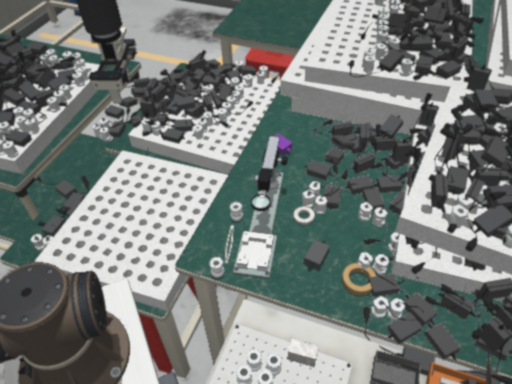

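View pics/top0.png

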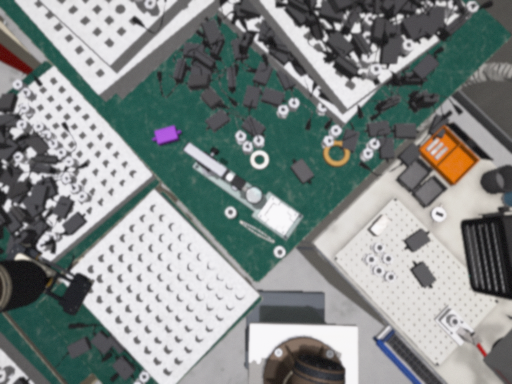

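View pics/wrist0.png

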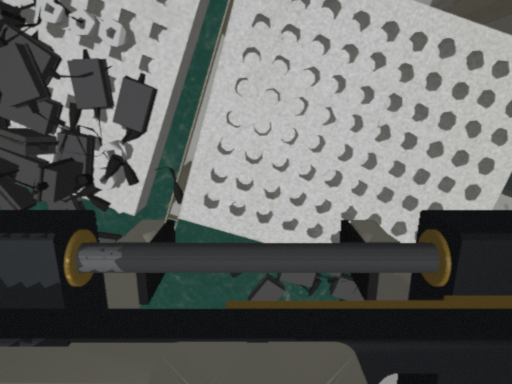

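Top view: the stand runs from its column at about (190,150) to the nest at (278,215). A dark block lies alone at (302,170), and there is a purple look-alike at (166,134). I'll enlarge both to confirm.

```bash
python3 - <<'E'
import cv2
a=cv2.imread("pics/top0.png")[120:270,170:370]
cv2.imwrite("pics/topz.png",cv2.resize(a,None,fx=4,fy=4,interpolation=cv2.INTER_CUBIC))
a=cv2.imread("pics/scene0.png")[130:290,200:400]
cv2.imwrite("pics/scenez.png",cv2.resize(a,None,fx=3.7,fy=3.7,interpolation=cv2.INTER_CUBIC))
E
```

```text
(no output)
```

View pics/topz.png

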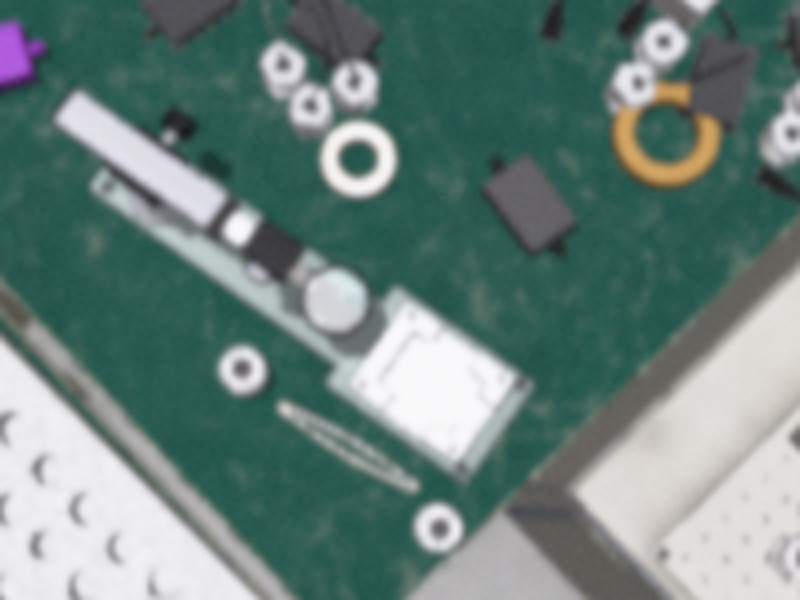

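View pics/scenez.png

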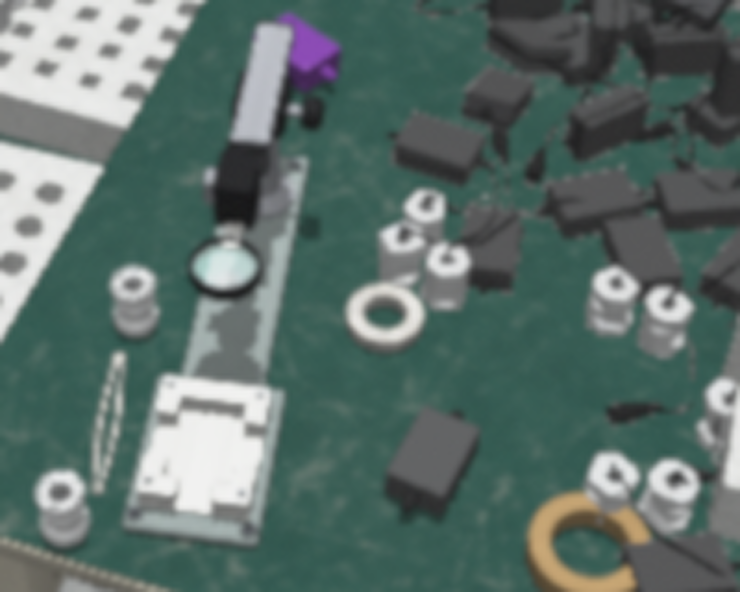

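The free block at top (302,170), scene about (317,253), is black, lies alone beside the nest and matches the adapter. The purple one at (166,134) is excluded, and the black ones at top (210,120)/(253,125) are in the clutter. Next I'll get rough positions.

```bash
cat > h.py <<'E'
import numpy as np, cv2
from scipy.spatial.transform import Rotation as Ro
from plant import r
def cam(name,state=None):
    m=r.camera_model(name); f=192/np.tan(np.radians(m['fov_y']/2))
    K=np.array([[f,0,m['cx']],[0,f,m['cy']],[0,0,1]])
    if name=='wrist':
        T=np.eye(4); T[:3,:3]=Ro.from_euler('xyz',state['eef_rot'],degrees=True).as_matrix(); T[:3,3]=state['tcp_pos']
        W=np.linalg.inv(T@m['mount']); return K,W[:3,:3],W[:3,3]
    return K,m['R'],m['t']
def px2w(c,uv,z):
    K,R,t=c; d=R.T@np.linalg.inv(K)@np.array([uv[0],uv[1],1.]); o=-R.T@t
    return o+d*(z-o[2])/d[2]
def proj(c,X):
    K,R,t=c; p=K@((R@np.atleast_2d(X).T)+t[:,None]); return (p[:2]/p[2]).T
E
python3 - <<'E'
from h import *
c=cam('top'); z=lambda u,v:(170+u/4-.4,120+v/4-.4)
print('adapter top corners',[px2w(c,z(*p),.026).round(3)[:2] for p in [(525,157),(578,215),(535,254),(485,190)]])
print('stub',px2w(c,z(562,250),.013).round(3),'other end',px2w(c,z(497,163),.013).round(3))
print('plate corners z10',[px2w(c,z(*p),.01).round(3)[:2] for p in [(397,288),(532,382),(465,480),(330,380)]])
print('nest top',[px2w(c,z(*p),.03).round(3)[:2] for p in [(410,302),(520,380),(460,465),(357,382)]])
print('grip',px2w(c,z(275,247),.15).round(3),'loupe',px2w(c,z(337,300),.112).round(3), 'column',px2w(c,z(75,100),.14).round(3))
print('coup', px2w(c,z(240,370),.046).round(3),px2w(c,z(437,527),.046).round(3),'ring',px2w(c,z(358,160),.014).round(3),'tape',px2w(c,z(667,132),.02).round(3))
E
```

```text
adapter top corners [array([0.64 , 0.016]), array([ 0.597, -0.024]), array([0.566, 0.008]), array([0.614, 0.046])]
stub [ 0.572 -0.014  0.013] other end [0.638 0.036 0.013]
plate corners z10 [array([0.539, 0.111]), array([0.47 , 0.007]), array([0.396, 0.057]), array([0.468, 0.16 ])]
nest top [array([0.526, 0.102]), array([0.47 , 0.019]), array([0.406, 0.062]), array([0.466, 0.14 ])]
grip [0.547 0.199 0.15 ] loupe [0.517 0.156 0.112] column [0.647 0.341 0.14 ]
coup [0.471 0.226 0.046] [0.361 0.079 0.046] ring [0.637 0.143 0.014] tape [ 0.664 -0.093  0.02 ]
```

The stand's +x points at about -124° in the world. The adapter is near (0.60, 0.01), and its stub seems to point at about -140°. I'll go to a viewing pose above both.

>>> carry_out(
  plan=[
    [0.02,-0.036,0.003,0,0,-0.124],
    [0.02,-0.036,0.003,0,0,-0.124],
    [0.02,-0.036,0.003,0,0,-0.124],
    [0.02,-0.036,0.003,0,0,-0.124],
    [0.02,-0.036,0.003,0,0,-0.124],
    [0.02,-0.036,0.003,0,0,-0.124],
    [0.02,-0.036,0.003,0,0,-0.124],
    [0.02,-0.036,0,0,0,-0.124],
    [0.02,-0.036,0,0,0,-0.124],
    [0.02,-0.036,0,0,0,-0.124],
    [0.02,-0.036,0,0,0,-0.124],
    [0.02,-0.036,0,0,0,-0.124],
  ],
  fingers=-1,
  force=15,
)

```text
time_s: 1.15
tcp_pos: [0.5306, 0.1698, 0.2427]
eef_rot: [179.6, -0.1, -111.8]
contact_force: [1.2, -0.3, 0.4]
gripper_width: 0.0878
```

>>> carry_out(
  plan=[
    [0.017,-0.023,0,0,0,-0.08],
    [0.017,-0.023,0,0,0,-0.08],
    [0.017,-0.023,0,0,0,-0.08],
    [0,0,0,0,0,0],
    [0,0,0,0,0,0],
    [0,0,0,0,0,0],
  ],
)

```text
time_s: 1.65
tcp_pos: [0.5851, 0.0883, 0.2413]
eef_rot: [179.6, -0.2, -127.3]
contact_force: [0.4, 0.7, -0.5]
gripper_width: 0.0878
```

```bash
python3 - <<'E'
from h import *
s=r.get_state(); im=r.capture('wrist'); np.save('pics/s1.npy',s,allow_pickle=True)
print(s['tcp_pos'],s['eef_rot'],s['joints'],s['contact_force'])
cv2.imwrite('pics/w1raw.png',im[:,:,::-1]); cv2.imwrite('pics/w1.png',cv2.resize(im[:,:,::-1],None,fx=1.5,fy=1.5,interpolation=cv2.INTER_CUBIC))
E
```

```text
[0.58509763 0.08830648 0.24125397] [ 179.57576026   -0.21770627 -127.25777964] [ 27.30025495  12.51667714  -8.44541052  -0.30931773 -69.41703249
 -64.44913753] [ 0.39577763  0.66843104 -0.50155614]
```

View pics/w1.png

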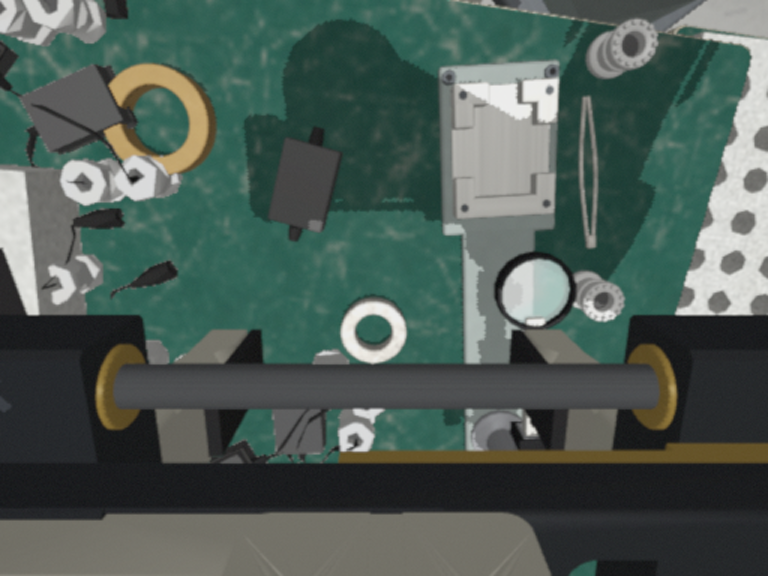

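The adapter is at about (306,182) in this 1.5x view, the nest at (500,145) and the loupe at (537,290). Something sticks out at both ends of the adapter, so I'll enlarge to tell which one is the stub.

```bash
python3 - <<'E'
import cv2
a=cv2.imread("pics/w1raw.png")
cv2.imwrite("pics/w1a.png",cv2.resize(a[70:175,160:245],None,fx=5.5,fy=5.5,interpolation=cv2.INTER_CUBIC))
cv2.imwrite("pics/w1n.png",cv2.resize(a[35:165,280:390],None,fx=4.5,fy=4.5,interpolation=cv2.INTER_CUBIC))
E
```

```text
(no output)
```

View pics/w1a.png

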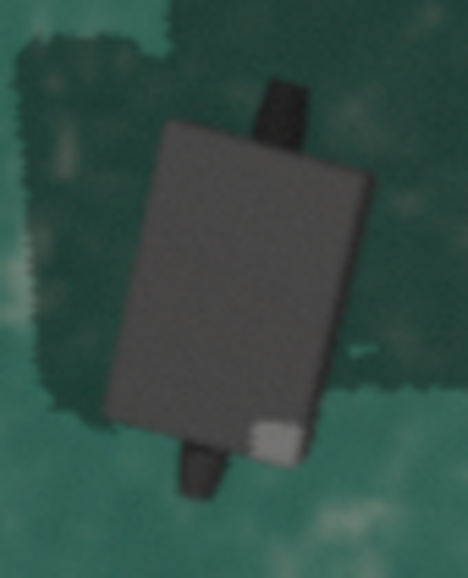

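View pics/w1n.png

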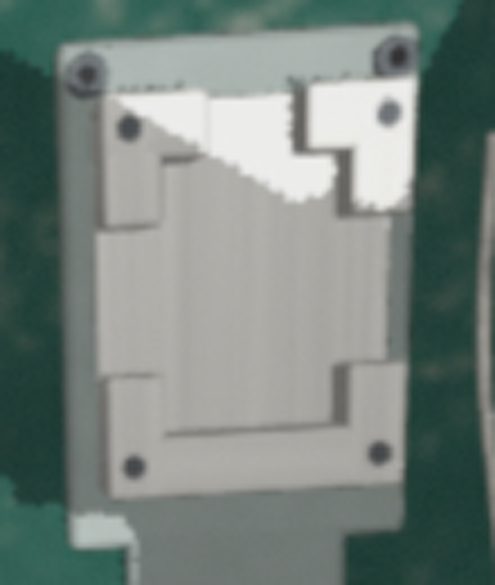

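```bash
python3 - <<'E'
from h import *
s=np.load('pics/s1.npy',allow_pickle=True).item(); c=cam('wrist',s)
a=lambda u,v:(160+(u+.5)/5.5-.5,70+(v+.5)/5.5-.5)
n=lambda u,v:(280+(u+.5)/4.5-.5,35+(v+.5)/4.5-.5)
tl,tr,br,bl=[px2w(c,a(*p),.026) for p in [(168,120),(371,174),(300,467),(107,418)]]
L=np.linalg.norm; print('adapter top',tl,tr,br,bl); print('w',L(tr-tl),L(br-bl),'len',L(tl-bl),L(tr-br))
ctr=(tl+tr+br+bl)/4; ax=((tl+tr)-(bl+br))/2; ax/=L(ax); print('ctr',ctr,'ang',np.degrees(np.arctan2(ax[1],ax[0])))
for nm,p in dict(topend=(287,83),botend=(198,497)).items():
    for z in (.013,.019,.007): print(nm,z,(px2w(c,a(*p),z)-ctr)[:2]@ax[:2])
w=[px2w(c,a(*p),.019) for p in [(268,85),(307,88)]]; print('top stub width',L(w[0]-w[1]))
w=[px2w(c,a(*p),.019) for p in [(180,490),(215,497)]]; print('bot stub width',L(w[0]-w[1]))
# nest
R=[px2w(c,n(*p),.030) for p in [(163,158),(340,152),(349,364),(110,497),(407,484),(162,436)]]
print('nest z30',np.round(R,4))
Pl=[px2w(c,n(*p),.010) for p in [(60,42),(417,24),(403,528),(72,546)]]; print('plate',np.round(Pl,4))
print('loupe',px2w(c,(537/1.5,290/1.5),.112),'coup',px2w(c,(601/1.5,300/1.5),.046),px2w(c,(633/1.5,43/1.5),.046))
E
```

```text
adapter top [ 0.59353419 -0.02351522  0.026     ] [0.56713828 0.00996202 0.026     ] [0.61720323 0.04821643 0.026     ] [0.64326143 0.01513178 0.026     ]
w 0.042631792136294526 0.04211441290506548 len 0.06297927402834488 0.06300714254665897
ctr [0.60528428 0.01244875 0.026     ] ang -142.381592299264
topend 0.013 0.04501784981973459
topend 0.019 0.044848025173189365
topend 0.007 0.04518767446627981
botend 0.013 -0.04600726234830029
botend 0.019 -0.04476724163905326
botend 0.007 -0.04724728305754732
top stub width 0.008092525690496568
bot stub width 0.00776280512372278
nest z30 [[0.4684 0.0432 0.03  ]
 [0.4332 0.0682 0.03  ]
 [0.4588 0.1121 0.03  ]
 [0.5263 0.1029 0.03  ]
 [0.4633 0.1467 0.03  ]
 [0.5068 0.0982 0.03  ]]
plate [[0.4693 0.0052 0.01  ]
 [0.395  0.0562 0.01  ]
 [0.4661 0.1624 0.01  ]
 [0.5413 0.1113 0.01  ]]
loupe [0.51636488 0.15557121 0.112     ] coup [0.47432607 0.22057348 0.046     ] [0.36262493 0.07594639 0.046     ]
```

This block has a stub about 13 mm long at each end, symmetric about the body. The described adapter has a single 27 mm stub, so this is probably a look-alike. I'll check the other candidates before reaching.

```bash
python3 - <<'E'
import cv2
a=cv2.imread("pics/top0.png")[75:225,140:350]
cv2.imwrite("pics/topc.png",cv2.resize(a,None,fx=3.8,fy=3.8,interpolation=cv2.INTER_LANCZOS4))
a=cv2.imread("pics/scene0.png")[110:310,260:450]
cv2.imwrite("pics/scenec.png",cv2.resize(a,None,fx=3,fy=3,interpolation=cv2.INTER_LANCZOS4))
E
```

```text
(no output)
```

View pics/topc.png

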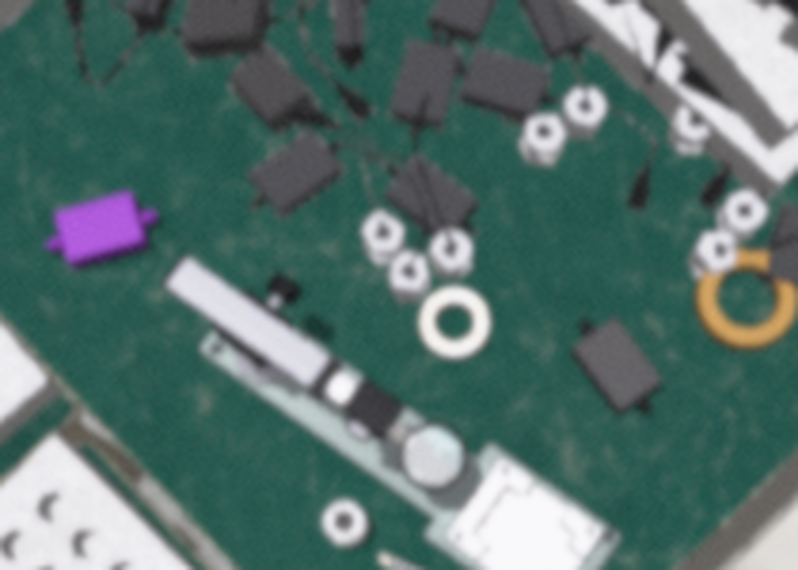

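View pics/scenec.png

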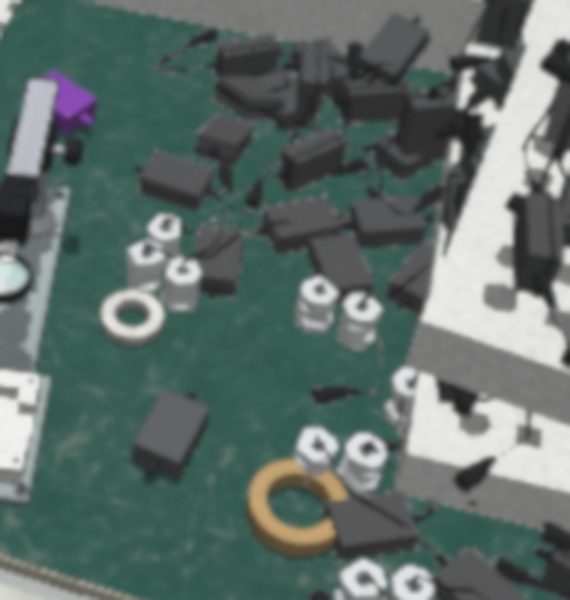

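The purple part is also double-ended. I'll take a closer, lower look at the black block to settle its shape.

>>> carry_out(
  plan=[
    [0.014,-0.007,-0.02,0,0,0],
    [0.014,-0.007,-0.02,0,0,0],
    [0.014,-0.007,-0.02,0,0,0],
    [0.014,-0.007,-0.02,0,0,0],
    [0,0,0,0,0,0],
    [0,0,0,0,0,0],
  ],
)

```text
time_s: 2.2
tcp_pos: [0.6411, 0.0667, 0.161]
eef_rot: [179.7, 0.1, -126.4]
contact_force: [1.0, -0.1, 1.1]
gripper_width: 0.0879
```

```bash
python3 - <<'E'
from h import *
s=r.get_state(); im=r.capture('wrist'); np.save('pics/s2.npy',s,allow_pickle=True)
print(s['tcp_pos'],s['eef_rot'])
cv2.imwrite('pics/w2raw.png',im[:,:,::-1]); cv2.imwrite('pics/w2.png',cv2.resize(im[0:260,:,::-1],None,fx=1.5,fy=1.5,interpolation=cv2.INTER_CUBIC))
E
```

```text
[0.64113421 0.06673559 0.16096528] [ 1.79695632e+02  8.76921510e-02 -1.26421069e+02]
```

View pics/w2.png

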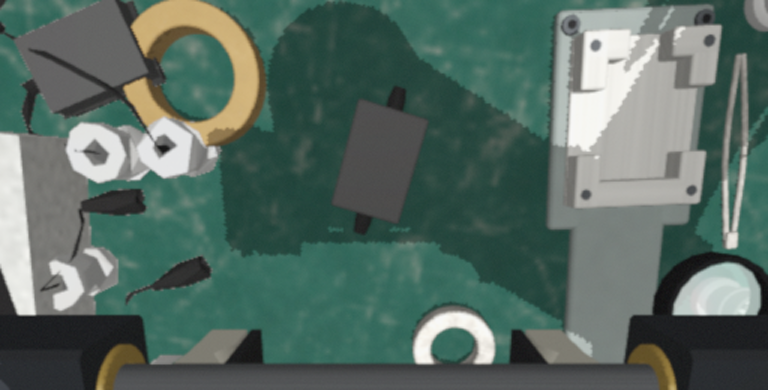

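```bash
python3 - <<'E'
import cv2,numpy as np
a=cv2.imread("pics/w2raw.png")[50:165,210:300]
b=np.clip(a.astype(float)*1.8,0,255).astype('uint8')
cv2.imwrite("pics/w2a.png",cv2.resize(b,None,fx=5,fy=5,interpolation=cv2.INTER_CUBIC))
E
```

```text
(no output)
```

View pics/w2a.png

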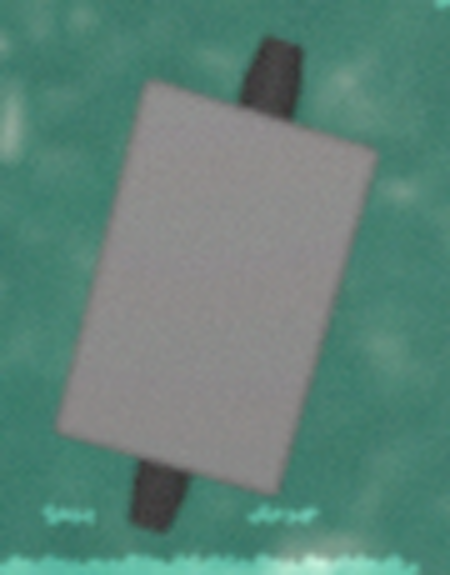

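The close view shows a stub of about 13 mm at both ends. That doesn't match the description, and it couldn't fit the recess, whose -x wall is closed. The next candidates are the black bodies at top (217,120), (253,125) and (213,98). I'll look at those with the wrist camera.

```bash
python3 - <<'E'
from h import *
c=cam('top')
for p in [(217.6,120.3),(253,126),(211,98),(251,96),(272,97),(350,138),(166,134)]: print(p,px2w(c,p,.026).round(3))
E
```

```text
(217.6, 120.3) [0.753 0.274 0.026]
(253, 126) [0.739 0.165 0.026]
(211, 98) [0.824 0.297 0.026]
(251, 96) [0.834 0.174 0.026]
(272, 97) [0.833 0.108 0.026]
(350, 138) [ 0.71  -0.134  0.026]
(166, 134) [0.706 0.429 0.026]
```

>>> carry_out(
  plan=[
    [0.0,0.01,0.025,0,0,0.1],
    [0.008,0.02,0.025,0,0,0.1],
    [0.01,0.02,0.02,0,0,0.1],
    [0.01,0.022,0.01,0,0,0.1],
    [0.01,0.022,0,0,0,0.1],
    [0.01,0.022,0,0,0,0.1],
    [0.01,0.022,0,0,0,0.1],
    [0.01,0.022,0,0,0,0.1],
    [0.01,0.022,0,0,0,0.1],
    [0.01,0.022,0,0,0,0.1],
    [0,0,0,0,0,0],
    [0,0,0,0,0,0],
  ],
)

```text
time_s: 3.25
tcp_pos: [0.722, 0.2922, 0.2654]
eef_rot: [-179.2, 0.3, -65.3]
contact_force: [0.4, -0.5, -0.1]
gripper_width: 0.0873
```

```bash
python3 - <<'E'
from h import *
s=r.get_state(); im=r.capture('wrist'); np.save('pics/s3.npy',s,allow_pickle=True)
print(s['tcp_pos'],s['eef_rot'])
b=np.clip(im[0:260,:,::-1].astype(float)*1.3,0,255).astype('uint8')
cv2.imwrite('pics/w3raw.png',im[:,:,::-1]); cv2.imwrite('pics/w3.png',cv2.resize(b,None,fx=1.56,fy=1.56,interpolation=cv2.INTER_CUBIC))
E
```

```text
[0.72202783 0.29223237 0.26540649] [-179.19982711    0.34196359  -65.31014131]
```

View pics/w3.png

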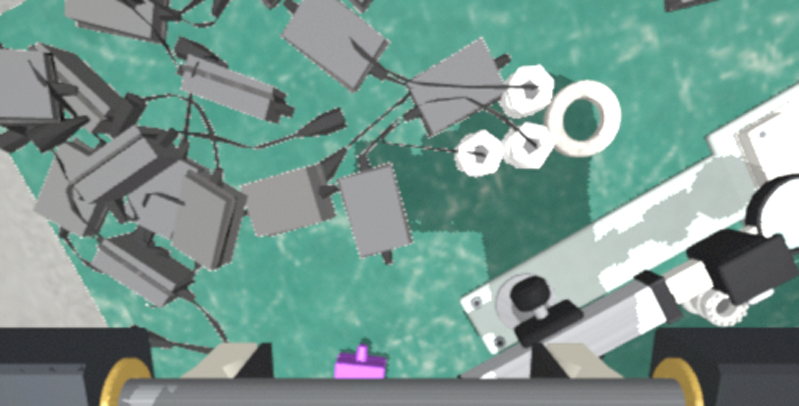

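In this view, every adapter body in the clutter (at about (375,210), (287,200), (455,87)) has strain reliefs at both ends, most with leads attached. The purple one has them too. So the family looks double-ended, and the only one lying by itself is still the block at top (302,170). Which end is the "+y stub" end can't be told by eye. I'll feel both ends gently with the fingers, after refining its pose from the close picture.

```bash
python3 - <<'E'
from h import *
s=np.load('pics/s2.npy',allow_pickle=True).item(); c=cam('wrist',s)
a=lambda u,v:(210+(u+.5)/5-.5,50+(v+.5)/5-.5)
tl,tr,br,bl=[px2w(c,a(*p),.026) for p in [(148,78),(379,150),(277,495),(57,432)]]
L=np.linalg.norm; print('w',L(tr-tl),L(br-bl),'len',L(tl-bl),L(tr-br))
ctr=(tl+tr+br+bl)/4; ax=((tl+tr)-(bl+br))/2; ax/=L(ax); print('ctr',ctr,'ang',np.degrees(np.arctan2(ax[1],ax[0])))
for nm,p in dict(topL=(262,38),topR=(303,45),botL=(130,525),botR=(165,532)).items():
    d=(px2w(c,a(*p),.016)-ctr)[:2]; print(nm,d@ax[:2],d@np.array([-ax[1],ax[0]]))
# silhouettes of candidate heights: nest
n=lambda u,v:(u/1.5-.17,v/1.5-.17)
for z,ps in ((.03,[(583,29),(720,25),(703,203),(567,207)]),(.01,[(556,13),(717,6),(687,222),(548,228)])):
    print(z,[px2w(c,n(*p),z).round(4)[:2] for p in ps])
E
```

```text
w 0.04203617311477013 0.04197605536362042 len 0.06329430599946079 0.06304923595912565
ctr [0.60503931 0.01188947 0.026     ] ang -142.52601679187643
topL 0.04473156282332759 0.004029756014385904
topR 0.045647538603403454 -0.003328069494235063
botL -0.04609834574638392 0.0038616636168645317
botR -0.045545573761917243 -0.0029605974525688623
0.03 [array([0.4716, 0.0213]), array([0.4095, 0.0645]), array([0.4616, 0.147 ]), array([0.5291, 0.1001])]
0.01 [array([0.4711, 0.0052]), array([0.3932, 0.058 ]), array([0.466 , 0.1613]), array([0.5411, 0.1107])]
```

>>> carry_out(
  plan=[
    [-0.012,-0.026,0,0,0,-0.113],
    [-0.012,-0.026,0,0,0,-0.113],
    [-0.012,-0.026,0,0,0,-0.113],
    [-0.012,-0.026,0,0,0,-0.113],
    [-0.012,-0.026,0,0,0,-0.113],
    [-0.013,-0.026,0,0,0,-0.113],
    [-0.013,-0.026,0,0,0,-0.113],
    [-0.013,-0.026,0,0,0,-0.113],
    [-0.013,-0.026,-0.02,0,0,-0.113],
    [-0.013,-0.026,-0.02,0,0,-0.113],
    [-0.013,-0.026,-0.02,0,0,-0.113],
    [-0.013,-0.026,-0.02,0,0,-0.113],
  ],
)

```text
time_s: 4.3
tcp_pos: [0.5579, -0.0303, 0.1975]
eef_rot: [-178.4, 1.5, -146.8]
contact_force: [0.8, -0.0, 0.3]
gripper_width: 0.0877
```

>>> carry_out(
  plan=[
    [0,0,-0.02,0,0,0],
    [0,0,0,0,0,0],
  ],
)

```text
time_s: 4.47
tcp_pos: [0.5512, -0.0356, 0.1758]
eef_rot: [-178.5, 1.4, -147.6]
contact_force: [-0.3, 0.6, -0.7]
gripper_width: 0.088
```

```bash
cat >> h.py <<'E'
def delta(p,yaw):
    s=r.get_state(); R0=Ro.from_euler('xyz',s['eef_rot'],degrees=True); R1=Ro.from_euler('xyz',[180,0,yaw],degrees=True)
    print('d',np.round(np.array(p)-s['tcp_pos'],4),'w',np.round((R1*R0.inv()).as_rotvec(),4),'j6',s['joints'][5].round(1),'f',s['contact_force'].round(1),'w',round(s['gripper_width'],4))
E
python3 -c "
from h import *
delta([.570,-.015,.06],-142.5)"
```

```text
d [ 0.0188  0.0206 -0.1158] w [0.007  0.0343 0.09  ] j6 -75.7 f [-0.3  0.6 -0.7] w 0.088
```

>>> carry_out(
  plan=[
    [0.009,0.01,-0.02,0.003,0.017,0.045],
    [0.009,0.01,-0.03,0.003,0.017,0.045],
    [0,0,-0.03,0,0,0],
    [0,0,-0.03,0,0,0],
    [0,0,0,0,0,0],
    [0,0,0,0,0,0],
  ],
)

```text
time_s: 4.97
tcp_pos: [0.5731, -0.0146, 0.0745]
eef_rot: [-179.5, 0.7, -142.2]
contact_force: [0.3, 1.5, 0.6]
gripper_width: 0.0876
```

```bash
python3 -c "
from h import *
delta([.570,-.015,.006],-142.5)"
```

```text
d [-0.0031 -0.0004 -0.0685] w [-0.0015  0.0148 -0.0056] j6 -70.6 f [0.3 1.5 0.6] w 0.0876
```

>>> carry_out(
  plan=[
    [-0.003,0,-0.025,0,0.014,-0.005],
    [0,0,-0.022,0,0,0],
    [0,0,-0.015,0,0,0],
    [0,0,0,0,0,0],
    [0,0,0,0,0,0],
  ],
)

```text
time_s: 5.38
tcp_pos: [0.5778, -0.0121, 0.0243]
eef_rot: [-179.6, 0.9, -142.2]
contact_force: [0.1, -0.3, 0.3]
gripper_width: 0.0877
```

```bash
python3 -c "
from h import *
delta([.570,-.015,.006],-142.5)
im=r.capture('wrist'); cv2.imwrite('pics/w4.png',cv2.resize(im[:,:,::-1],None,fx=1.5,fy=1.5))"
```

```text
d [-0.0078 -0.0029 -0.0183] w [-0.0039  0.0163 -0.0045] j6 -70.6 f [ 0.1 -0.3  0.3] w 0.0877
```

View pics/w4.png

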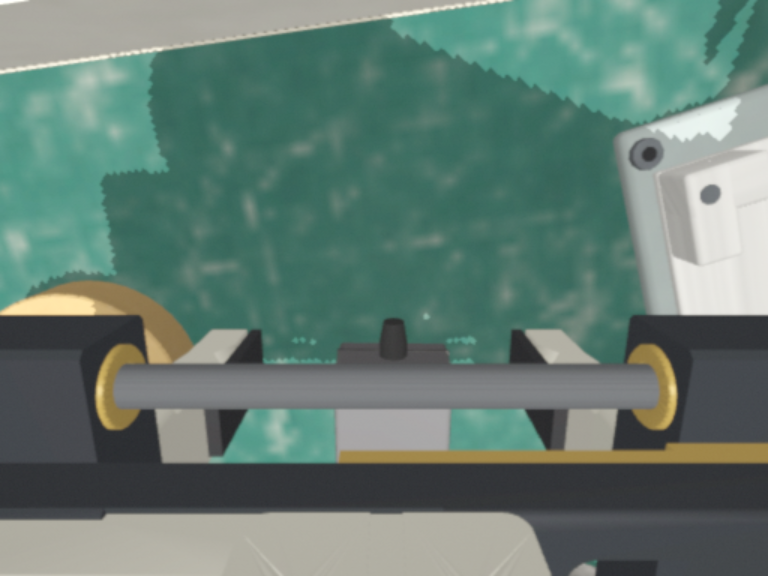

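The fingers straddle the near end. In this view its stub is at (393,338), and the block is centred between the jaws. I'll finish the descent and close with the lowest force.

>>> carry_out(
  plan=[
    [-0.008,-0.004,-0.01,0,0.016,-0.004],
    [-0.002,-0.001,-0.01,0,0,0],
    [0,0,0,0,0,0],
  ],
)

```text
time_s: 5.68
tcp_pos: [0.5701, -0.0164, 0.0083]
eef_rot: [180.0, 0.5, -142.5]
contact_force: [-1.2, 0.5, -0.6]
gripper_width: 0.0878
```

```bash
python3 -c "
from h import *
delta([.570,-.015,.006],-142.5)"
```

```text
d [-0.0001  0.0014 -0.0023] w [-0.0063  0.0071 -0.0008] j6 -70.0 f [-1.2  0.5 -0.6] w 0.0878
```

>>> carry_out(
  plan=[
    [0,0,0,0,0,0],
    [0,0,0,0,0,0],
    [0,0,0,0,0,0],
    [0,0,0,0,0,0],
  ],
  fingers=0.4,
  force=3,
)

```text
time_s: 6.02
tcp_pos: [0.5701, -0.0168, 0.0088]
eef_rot: [180.0, 0.5, -142.5]
contact_force: [-0.1, 0.5, 0.2]
gripper_width: 0.0664
```

>>> carry_out(
  plan=[
    [0,0,0,0,0,0],
    [0,0,0,0,0,0],
    [0,0,0,0,0,0],
    [0,0,0,0,0,0],
    [0,0,0,0,0,0],
    [0,0,0,0,0,0],
    [0,0,0,0,0,0],
    [0,0,0,0,0,0],
  ],
  fingers=0.4,
  force=3,
)

```text
time_s: 6.68
tcp_pos: [0.5705, -0.0166, 0.0092]
eef_rot: [180.0, 0.6, -142.4]
contact_force: [-0.9, 0.5, -0.7]
gripper_width: 0.0263
```

```bash
python3 -c "
from h import *
delta([.570,-.015,.006],-142.5)
im=r.capture('wrist'); cv2.imwrite('pics/w5.png',cv2.resize(im[:,:,::-1],None,fx=1.5,fy=1.5))"
```

```text
d [-0.0005  0.0016 -0.0032] w [-0.0061  0.0079 -0.0009] j6 -70.0 f [-0.9  0.5 -0.7] w 0.0263
```

View pics/w5.png

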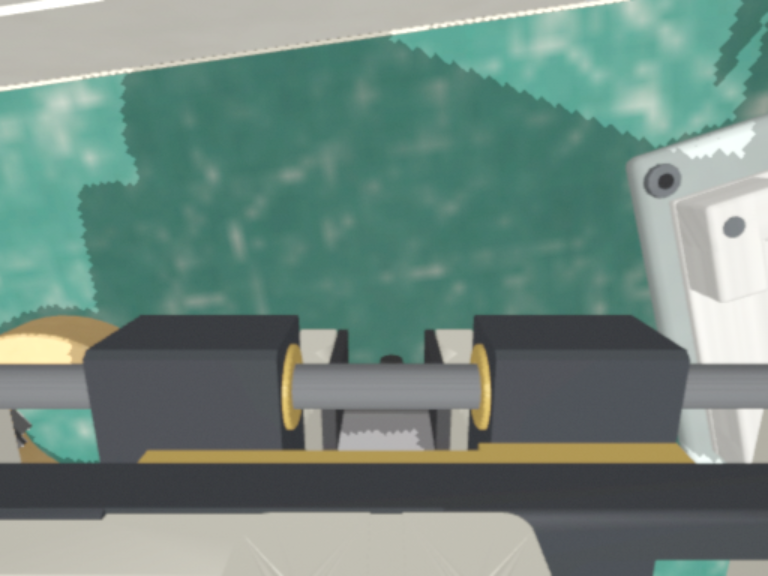

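The near end closes past 26 mm, so there is no wide body there. I'll feel the far end the same way.

>>> carry_out(
  plan=[
    [0,0,0,0,0,0],
    [0,0,0,0,0,0],
    [0,0,0.02,0,0,0],
    [0,0,0.03,0,0,0],
    [0.01,0.008,0.02,-0.006,0.008,0],
    [0.02,0.015,0,0,0,0],
    [0.02,0.015,0,0,0,0],
    [0.02,0.015,0,0,0,0],
    [0,0,0,0,0,0],
    [0,0,0,0,0,0],
  ],
  fingers=-1,
)

```text
time_s: 7.57
tcp_pos: [0.6412, 0.0378, 0.0832]
eef_rot: [179.9, -0.1, -142.5]
contact_force: [-0.6, -0.2, -1.3]
gripper_width: 0.0852
```

```bash
python3 -c "
from h import *
delta([.641,.039,.006],-142.5)"
```

```text
d [-0.0002  0.0012 -0.0772] w [ 0.0001 -0.0018  0.0009] j6 -73.2 f [-0.6 -0.2 -1.3] w 0.0852
```

```bash
python3 -c "
from h import *
c=cam('wrist',np.load('pics/s2.npy',allow_pickle=True).item())
for p in [(110,100),(65,100),(83,135),(118,182)]: print(px2w(c,p,.04).round(3))"
```

```text
[ 0.699 -0.065  0.04 ]
[ 0.729 -0.088  0.04 ]
[ 0.738 -0.057  0.04 ]
[ 0.742 -0.008  0.04 ]
```

>>> carry_out(
  plan=[
    [0,0.001,-0.025,0,0,0],
    [-0.003,-0.001,-0.025,0,0,0],
    [-0.002,-0.001,-0.01,0,0.003,0],
    [0,0,0,0,0,0],
  ],
)

```text
time_s: 7.9
tcp_pos: [0.6357, 0.0363, 0.0225]
eef_rot: [179.9, -0.1, -142.5]
contact_force: [-0.9, -0.2, 0.3]
gripper_width: 0.0879
```

```bash
python3 -c "
from h import *
delta([.641,.039,.006],-142.5)"
```

```text
d [ 0.0053  0.0027 -0.0165] w [-0.0005 -0.0028  0.0005] j6 -73.2 f [-0.9 -0.2  0.3] w 0.0879
```

>>> carry_out(
  plan=[
    [0.007,0.004,-0.01,0,-0.003,0],
    [0,0,-0.006,0,0,0],
    [0,0,0,0,0,0],
    [0,0,0,0,0,0],
    [0,0,0,0,0,0],
    [0,0,0,0,0,0],
    [0,0,0,0,0,0],
    [0,0,0,0,0,0],
    [0,0,0,0,0,0],
    [0,0,0,0,0,0],
    [0,0,0,0,0,0],
    [0,0,0,0,0,0],
  ],
  fingers=0.4,
  force=3,
)

```text
time_s: 8.9
tcp_pos: [0.645, 0.0403, 0.0098]
eef_rot: [-179.9, 0.3, -142.5]
contact_force: [0.2, 0.1, -0.4]
gripper_width: 0.0435
```

```bash
python3 -c "
from h import *
delta([.641,.039,.006],-142.5)"
```

```text
d [-0.004  -0.0013 -0.0038] w [-0.0015  0.0048  0.0007] j6 -73.4 f [ 0.2  0.1 -0.4] w 0.0435
```

The far end stops the fingers at 43.5 mm, which is the body width, well beyond where the picture shows the body ending. I'll look before drawing conclusions.

```bash
python3 -c "
from h import *
im=r.capture('wrist'); cv2.imwrite('pics/w6.png',cv2.resize(im[:,:,::-1],None,fx=1.5,fy=1.5))
im=r.capture('scene'); cv2.imwrite('pics/sc6.png',cv2.resize(im[180:330,240:440,::-1],None,fx=4,fy=4,interpolation=cv2.INTER_CUBIC))"
```

```text
(no output)
```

View pics/w6.png

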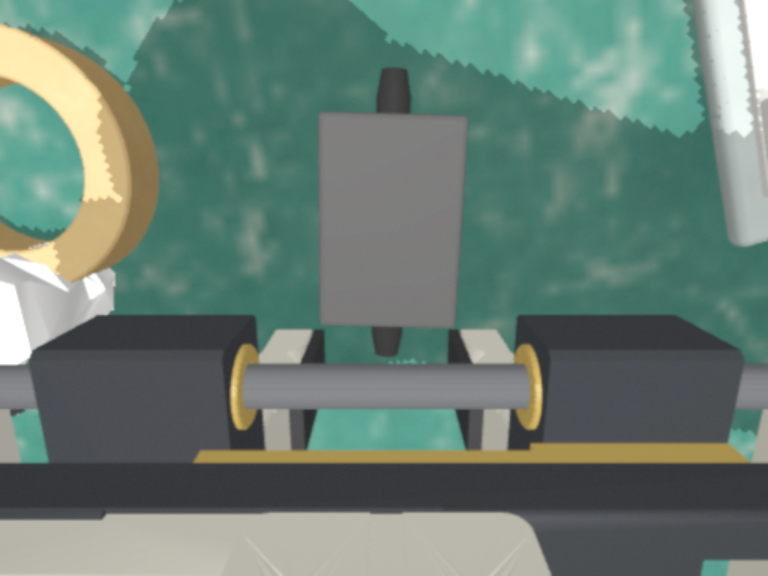

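View pics/sc6.png

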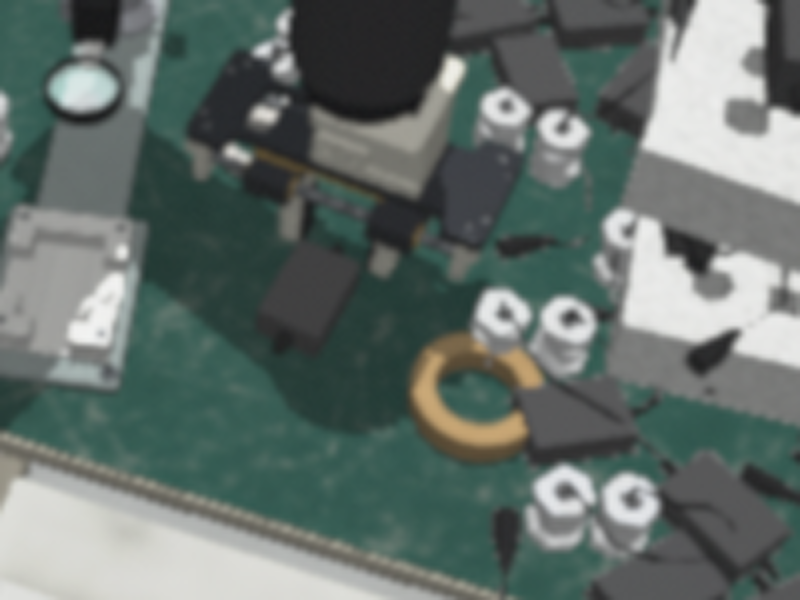

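That's the key finding. The fingers hold "air" at 43.5 mm while the drawn block ends short of the pads, and the near end let them close to 26 mm. So the physical adapter matches the description, with its body offset 13.5 mm along -y from the drawn one. Its +y (stub) end points at -142.5°, towards the robot. The origin is at the drawn mid-length, about (0.605, 0.012), and the true body middle is about (0.616, 0.020). I'll grasp there.

>>> carry_out(
  plan=[
    [0,0,0,0,0,0],
    [0,0,0,0,0,0],
    [0,0,0,0,0,0],
    [-0.01,-0.007,0,0,0,0],
    [-0.01,-0.007,-0.002,0,0.004,0],
    [-0.008,-0.005,-0.002,0,0,0],
    [0,0,0,0,0,0],
  ],
  fingers=-0.4,
)

```text
time_s: 9.58
tcp_pos: [0.6142, 0.0196, 0.0053]
eef_rot: [179.9, 0.0, -142.5]
contact_force: [-0.5, -0.6, -0.7]
gripper_width: 0.0612
```

```bash
python3 -c "
from h import *
delta([.6157,.0201,.004],-142.5)
s=r.get_state();np.save('pics/s7.npy',s,allow_pickle=True)
im=r.capture('wrist'); cv2.imwrite('pics/w7.png',cv2.resize(im[:,:,::-1],None,fx=1.5,fy=1.5))"
```

```text
d [ 0.0015  0.0005 -0.0013] w [-0.0014 -0.0001  0.0004] j6 -72.4 f [-0.5 -0.6 -0.7] w 0.0612
```

View pics/w7.png

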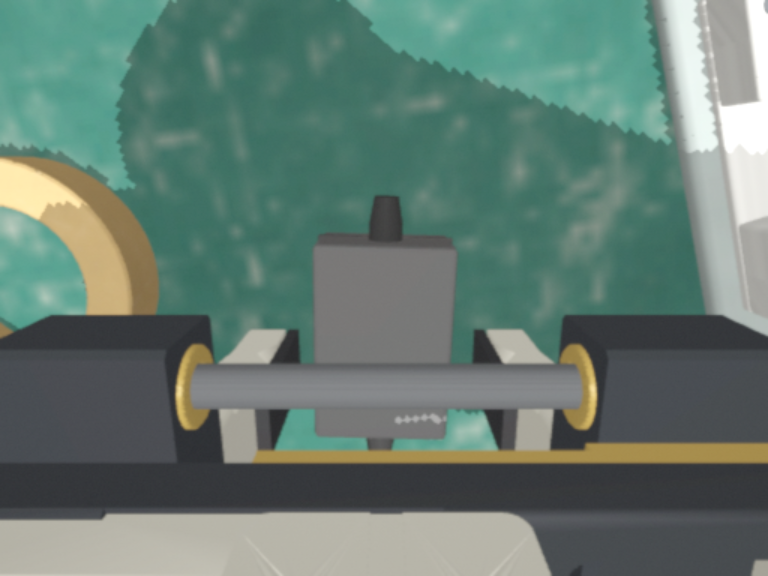

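The block is centred between the jaws, and the drawn body sits forward of the pads, as expected. Gripping.

>>> carry_out(
  plan=[
    [0.001,0,-0.001,0,0,0],
    [0,0,0,0,0,0],
    [0,0,0,0,0,0],
    [0,0,0,0,0,0],
    [0,0,0,0,0,0],
    [0,0,0,0,0,0],
  ],
  fingers=1,
  force=20,
)

```text
time_s: 10.13
tcp_pos: [0.6171, 0.02, 0.0051]
eef_rot: [-180.0, 0.1, -142.5]
contact_force: [-1.6, 0.4, 1.9]
gripper_width: 0.0436
```

```bash
python3 - <<'E'
from h import *
delta([.6157,.0201,.004],-142.5)
s=r.get_state();np.save('pics/s8.npy',s,allow_pickle=True)
im=r.capture('wrist'); cv2.imwrite('pics/w8raw.png',im[:,:,::-1])
cv2.imwrite('pics/w8.png',cv2.resize(im[100:320,170:350,::-1],None,fx=4,fy=2.7,interpolation=cv2.INTER_CUBIC))
E
```

```text
d [-0.0014  0.0001 -0.0011] w [-0.0011  0.0016 -0.0002] j6 -72.4 f [-1.6  0.4  1.9] w 0.0436
```

View pics/w8.png

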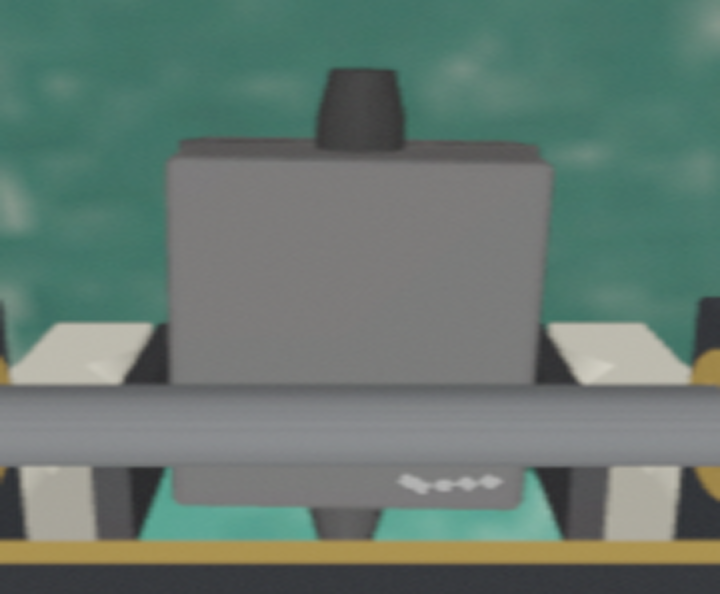

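```bash
python3 - <<'E'
from h import *
s=np.load('pics/s8.npy',allow_pickle=True).item(); c=cam('wrist',s)
a=lambda u,v:(170+(u+.5)/4-.5,100+(v+.5)/2.7-.5)
y=np.radians(s['eef_rot'][2]); X=np.array([np.cos(y),np.sin(y)]); Y=np.array([np.sin(y),-np.cos(y)])
for nm,p,z in [('fl',(168,157),.026),('fr',(550,162),.026),('bl',(173,503),.026),('br',(522,507),.026),('tipL',(330,70),.015),('tipR',(396,70),.015)]:
    d=px2w(c,a(*p),z)[:2]-s['tcp_pos'][:2]; print(nm,(d@X).round(4),(d@Y).round(4))
E
```

```text
fl 0.0455 -0.0206
fr 0.0446 0.0212
bl -0.0175 -0.0223
br -0.0184 0.0202
tipL 0.0586 -0.003
tipR 0.0586 0.0046
```

The drawn body centre is at +13.5 mm along tool x and 0 mm laterally, so the physical body middle is at the TCP. Next I'll measure the nest precisely.

```bash
python3 - <<'E'
import cv2
a=cv2.imread("pics/w2raw.png")[0:156,360:484]
cv2.imwrite("pics/w2n.png",cv2.resize(a,None,fx=3.8,fy=3.8,interpolation=cv2.INTER_CUBIC))
a=cv2.imread("pics/w1raw.png")[35:165,280:390]
cv2.imwrite("pics/w1n.png",cv2.resize(a,None,fx=4.5,fy=4.5,interpolation=cv2.INTER_CUBIC))
E
```

```text
(no output)
```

View pics/w2n.png

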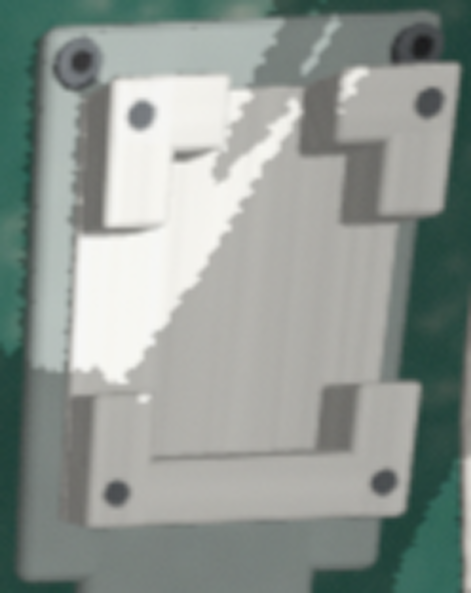

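```bash
cat > fit.py <<'E'
from h import *
M=[(48.5,38.3),(48.5,-38.3),(-48.5,-38.3),(-48.5,38.3),(-33.5,23.3),(-33.5,-23.3),(33.5,23.3),(33.5,-23.3),(18,38.3),(18,23.3),(18,-23.3),(18,-38.3),(-18,38.3),(-18,23.3),(-18,-23.3),(-18,-38.3),(48.5,12),(33.5,12),(48.5,-12),(33.5,-12)]
I2=[(112,82),(461,62),(407,514),(88,526),(150,458),(352,452),(172,152),(387,138),(106,229),(165,226),(382,222),(443,214),(93,397),(152,393),(358,386),(420,381),(228,78),(222,151),(341,70),(338,140)]
I1=[(103,95),(415,80),(403,482),(113,497),(165,436),(347,428),(163,158),(352,152),(107,227),(160,224),(354,215),(409,210),(110,377),(162,376),(349,365),(405,363),(207,92),(207,156),(308,85),(306,150)]
def fit(W):
    A=np.array(M)/1000; W=np.array(W)
    # 2D similarity
    a=A[:,0]+1j*A[:,1]; w=W[:,0]+1j*W[:,1]
    G=np.c_[a,np.ones(len(a))]; sol=np.linalg.lstsq(G,w,rcond=None)[0]; e=w-G@sol
    print('scale',abs(sol[0]).round(4),'yaw',np.degrees(np.angle(sol[0])).round(2),'c',sol[1].real.round(4),sol[1].imag.round(4),'rms mm',(np.sqrt((abs(e)**2).mean())*1e3).round(2)); 
if __name__=='__main__':
    c1=cam('wrist',np.load('pics/s1.npy',allow_pickle=True).item()); c2=cam('wrist',np.load('pics/s2.npy',allow_pickle=True).item())
    fit([px2w(c1,(280+(u+.5)/4.5-.5,35+(v+.5)/4.5-.5),.03)[:2] for u,v in I1])
    fit([px2w(c2,(360+(u+.5)/3.8-.5,(v+.5)/3.8-.5),.03)[:2] for u,v in I2])
E
python3 fit.py
```

```text
scale 0.995 yaw -124.13 c 0.4683 0.0842 rms mm 0.71
scale 1.0005 yaw -123.97 c 0.4683 0.0843 rms mm 0.8
```

Both views agree: recess middle (0.4683, 0.0843), stand yaw -124.05°. I'll lift and carry.

>>> carry_out(
  plan=[
    [0,0,0.01,0,0,0],
    [0,0,0.025,0,0,0],
    [0,0,0.03,0,0,0],
    [-0.005,0.002,0.03,0,0,0.02],
    [-0.02,0.008,0.01,0,0,0.04],
    [-0.02,0.009,0,0,0,0.05],
    [-0.02,0.009,0,0,0,0.05],
    [-0.02,0.009,0,0,0,0.05],
    [-0.02,0.009,0,0,0,0.05],
    [-0.02,0.009,0,0,0,0.03],
    [0,0,0,0,0,0],
    [0,0,0,0,0,0],
  ],
)

```text
time_s: 11.18
tcp_pos: [0.4881, 0.0775, 0.1215]
eef_rot: [-179.8, 0.5, -125.1]
contact_force: [1.1, 0.1, -0.6]
gripper_width: 0.0436
```

```bash
python3 -c "
from h import *
delta([.4683,.0843,.06],-124.05)"
```

```text
d [-0.0198  0.0068 -0.0615] w [-0.0047  0.008   0.0181] j6 -67.0 f [ 1.1  0.1 -0.6] w 0.0436
```

>>> carry_out(
  plan=[
    [-0.01,0.003,-0.015,-0.005,0.008,0.018],
    [-0.01,0.003,-0.02,0,0,0],
    [0,0,-0.015,0,0,0],
    [0,0,0,0,0,0],
    [0,0,0,0,0,0],
  ],
)

```text
time_s: 11.6
tcp_pos: [0.4713, 0.0849, 0.0741]
eef_rot: [-179.8, 0.4, -124.1]
contact_force: [-0.2, 0.2, -0.3]
gripper_width: 0.0434
```

```bash
python3 - <<'E'
from h import *
delta([.4683,.0843,.054],-124.05)
s=r.get_state();np.save('pics/s9.npy',s,allow_pickle=True)
im=r.capture('wrist'); cv2.imwrite('pics/w9raw.png',im[:,:,::-1])
cv2.imwrite('pics/w9.png',cv2.resize(im[60:320,130:390,::-1],None,fx=2.3,fy=2.3,interpolation=cv2.INTER_CUBIC))
E
```

```text
d [-0.003  -0.0006 -0.0201] w [-0.003   0.007   0.0002] j6 -68.0 f [-0.2  0.2 -0.3] w 0.0434
```

View pics/w9.png

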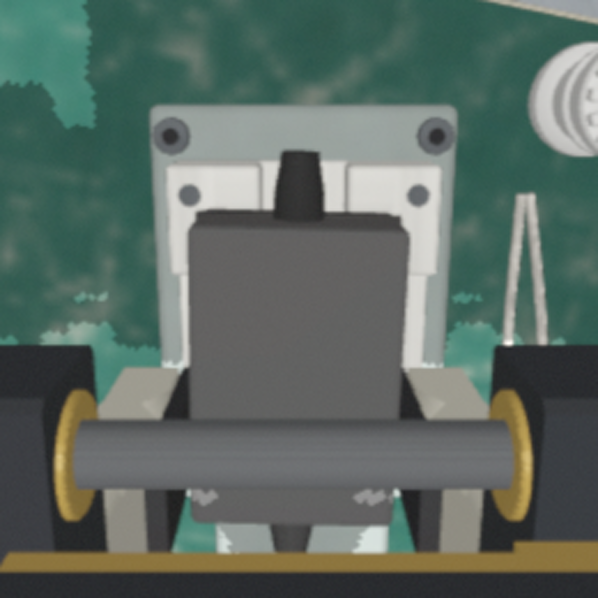

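```bash
python3 - <<'E'
from h import *
s=np.load('pics/s9.npy',allow_pickle=True).item(); c=cam('wrist',s)
a=lambda u,v:(130+(u+.5)/2.3-.5,60+(v+.5)/2.3-.5)
y=np.radians(-124.05); X=np.array([np.cos(y),np.sin(y)]); Y=np.array([-np.sin(y),np.cos(y)])
C=np.array([.4683,.0843])
for nm,p,z in [('hl',(190,195),.03),('hr',(418,195),.03),('slotl',(261,180),.03),('slotr',(347,180),.03),('nestL',(167,168),.03),('nestR',(441,165),.03),('gapL',(172,274),.03),('gapR',(436,274),.03)]:
    w=px2w(c,a(*p),z)[:2]; d=w-C; t=w-s['tcp_pos'][:2]; print(nm,'stand',(d@X).round(4),(d@Y).round(4),'tool',(t@X).round(4),(t@Y).round(4))
E
```

```text
hl stand 0.0413 0.0315 tool 0.0435 0.0294
hr stand 0.0413 -0.0316 tool 0.0435 -0.0337
slotl stand 0.0454 0.0118 tool 0.0476 0.0097
slotr stand 0.0454 -0.0119 tool 0.0476 -0.014
nestL stand 0.0487 0.0375 tool 0.0509 0.0354
nestR stand 0.0495 -0.0375 tool 0.0517 -0.0396
gapL stand 0.0188 0.0375 tool 0.021 0.0353
gapR stand 0.0189 -0.0377 tool 0.0211 -0.0398
```

The nest measures the same from this pose, within about 0.6 mm. I'll centre, then descend.

>>> carry_out(
  plan=[
    [-0.004,-0.001,-0.012,-0.003,0.007,0],
    [0,0,-0.008,0,0,0],
    [0,0,0,0,0,0],
  ],
)

```text
time_s: 11.9
tcp_pos: [0.4696, 0.0845, 0.0549]
eef_rot: [-179.9, 0.2, -124.1]
contact_force: [-0.2, -0.6, -0.2]
gripper_width: 0.0436
```

```bash
python3 -c "
from h import *
delta([.468,.084,.019],-124.05)"
```

```text
d [-0.0016 -0.0005 -0.0359] w [-0.002   0.0033  0.0015] j6 -68.1 f [-0.2 -0.6 -0.2] w 0.0436
```

>>> carry_out(
  plan=[
    [-0.003,-0.001,-0.008,-0.002,0.004,0.001],
    [0,0,-0.004,0,0,0],
    [0,0,0,0,0,0],
  ],
)

```text
time_s: 12.15
tcp_pos: [0.4668, 0.0833, 0.0418]
eef_rot: [180.0, -0.0, -124.1]
contact_force: [-0.3, -0.3, -1.0]
gripper_width: 0.0431
```

```bash
python3 -c "
from h import *
delta([.468,.084,.019],-124.05)"
```

```text
d [ 0.0012  0.0007 -0.0228] w [ 0.0003 -0.001   0.0009] j6 -68.0 f [-0.3 -0.3 -1. ] w 0.0431
```

>>> carry_out(
  plan=[
    [0.001,0.0005,-0.004,0,0,0],
    [0,0,-0.005,0,0,0],
    [0,0,-0.003,0,0,0],
    [0,0,0,0,0,0],
  ],
)

```text
time_s: 12.48
tcp_pos: [0.4681, 0.0839, 0.0286]
eef_rot: [180.0, -0.0, -124.1]
contact_force: [-0.0, -0.4, -0.3]
gripper_width: 0.0432
```

```bash
python3 -c "
from h import *
delta([.468,.084,.019],-124.05)"
```

```text
d [-0.0001  0.0001 -0.0096] w [ 0.0003 -0.0008  0.0007] j6 -68.0 f [-0.  -0.4 -0.3] w 0.0432
```

The underside is now 6 mm below the wall tops with no contact force. I'll continue to the floor.

>>> carry_out(
  plan=[
    [0,0,-0.004,0,0,0],
    [0,0,-0.004,0,0,0],
    [0,0,-0.002,0,0,0],
    [0,0,0,0,0,0],
  ],
)

```text
time_s: 12.82
tcp_pos: [0.4686, 0.0843, 0.0186]
eef_rot: [-180.0, -0.0, -124.1]
contact_force: [-0.9, 0.4, 3.2]
gripper_width: 0.0437
```

```bash
python3 -c "
from h import *
delta([.468,.084,.019],-124.05)"
```

```text
d [-0.0006 -0.0003  0.0004] w [0.0001 0.0001 0.0001] j6 -68.0 f [-0.9  0.4  3.2] w 0.0437
```

>>> carry_out(
  plan=[
    [0,0,-0.003,0,0,0],
    [0,0,-0.002,0,0,0],
  ],
)

```text
time_s: 12.98
tcp_pos: [0.469, 0.0846, 0.0159]
eef_rot: [-180.0, 0.0, -124.0]
contact_force: [-9.8, 0.4, 28.5]
gripper_width: 0.0436
```

>>> carry_out(
  plan=[
    [0,0,0.001,0,0,0],
    [0,0,0,0,0,0],
    [0,0,0,0,0,0],
    [0,0,0,0,0,0],
    [0,0,0,0,0,0],
    [0,0,0,0,0,0],
  ],
  fingers=-0.25,
)

```text
time_s: 13.48
tcp_pos: [0.4695, 0.0851, 0.0173]
eef_rot: [-179.9, 0.1, -124.0]
contact_force: [0.2, -0.5, 0.1]
gripper_width: 0.0545
```

```bash
python3 - <<'E'
from h import *
delta([.468,.084,.019],-124.05)
s=r.get_state();np.save('pics/s10.npy',s,allow_pickle=True)
im=r.capture('wrist'); cv2.imwrite('pics/w10raw.png',im[:,:,::-1])
cv2.imwrite('pics/w10.png',cv2.resize(im[60:320,130:390,::-1],None,fx=2.3,fy=2.3,interpolation=cv2.INTER_CUBIC))
E
```

```text
d [-0.0015 -0.0011  0.0017] w [-0.001   0.0028 -0.0008] j6 -68.1 f [ 0.2 -0.5  0.1] w 0.0545
```

View pics/w10.png

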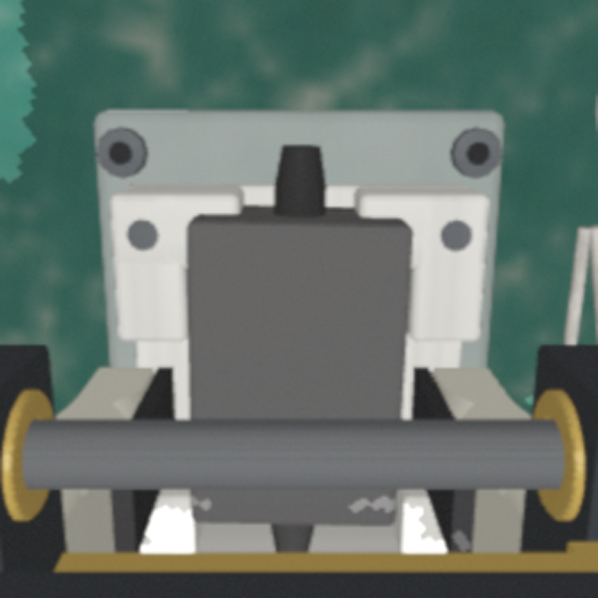

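```bash
python3 - <<'E'
from h import *
s=np.load('pics/s10.npy',allow_pickle=True).item(); c=cam('wrist',s)
a=lambda u,v:(130+(u+.5)/2.3-.5,60+(v+.5)/2.3-.5)
y=np.radians(-124.05); X=np.array([np.cos(y),np.sin(y)]); Y=np.array([-np.sin(y),np.cos(y)])
C=np.array([.4683,.0843])
for nm,p,z in [('fl',(189,224),.04),('fr',(412,226),.04),('bl',(192,520),.04),('br',(396,525),.04),('tip',(301,147),.029),('hl',(143,235),.03),('hr',(456,235),.03),('gapL',(120,338),.03),('gapR',(480,338),.03)]:
    d=px2w(c,a(*p),z)[:2]-C; print(nm,'stand',(d@X).round(4),(d@Y).round(4))
E
```

```text
fl stand 0.045 0.0208
fr stand 0.0447 -0.021
bl stand -0.0174 0.0224
br stand -0.0186 -0.0203
tip stand 0.0586 -0.0002
hl stand 0.0411 0.0316
hr stand 0.0412 -0.0316
gapL stand 0.0193 0.0376
gapR stand 0.0194 -0.0379
```

The adapter's origin is at stand (+13.3, 0.0) mm against the seat at (+13.5, 0), so it is home and released. I'll lift straight off.

>>> carry_out(
  plan=[
    [-0.001,-0.0005,0.01,0,0.002,0],
    [0,0,0.02,0,0,0],
    [0,0,0.03,0,0,0],
    [0,0,0.035,0,0,0],
    [0,0,0.035,0,0,0],
    [0,0,0.035,0,0,0],
    [0,0,0.035,0,0,0],
    [0,0,0,0,0,0],
    [0,0,0,0,0,0],
    [0,0,0,0,0,0],
  ],
)

```text
time_s: 14.37
tcp_pos: [0.4647, 0.0816, 0.2254]
eef_rot: [179.9, -0.3, -124.1]
contact_force: [0.8, 0.7, -0.3]
gripper_width: 0.0551
```

```bash
python3 - <<'E'
from h import *
delta([.468,.084,.2],-124.05)
s=r.get_state();np.save('pics/s11.npy',s,allow_pickle=True)
im=r.capture('wrist'); cv2.imwrite('pics/w11raw.png',im[:,:,::-1])
cv2.imwrite('pics/w11.png',cv2.resize(im[:,:,::-1],None,fx=1.5,fy=1.5,interpolation=cv2.INTER_CUBIC))
im=r.capture('top'); cv2.imwrite('pics/t11.png',cv2.resize(im[120:270,170:370,::-1],None,fx=4,fy=4,interpolation=cv2.INTER_CUBIC))
E
```

```text
d [ 0.0033  0.0024 -0.0254] w [ 0.0026 -0.0039  0.0001] j6 -68.0 f [ 0.8  0.7 -0.3] w 0.0551
```

View pics/w11.png

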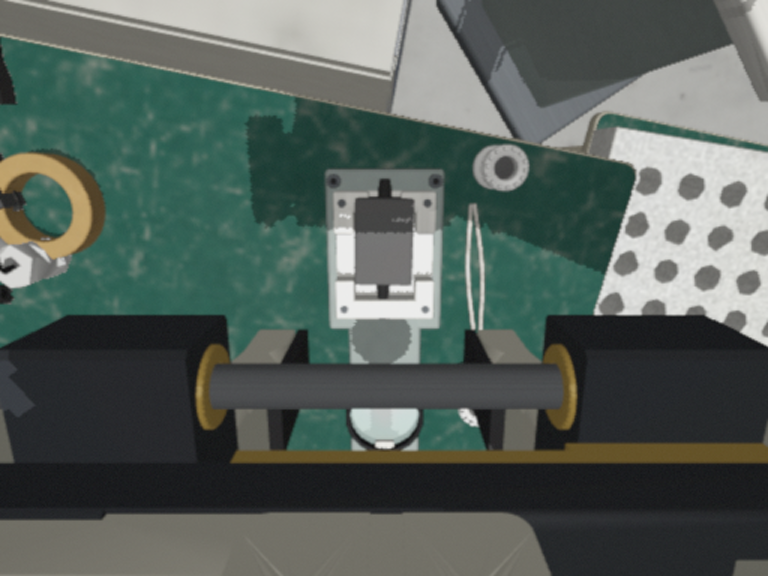

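View pics/t11.png

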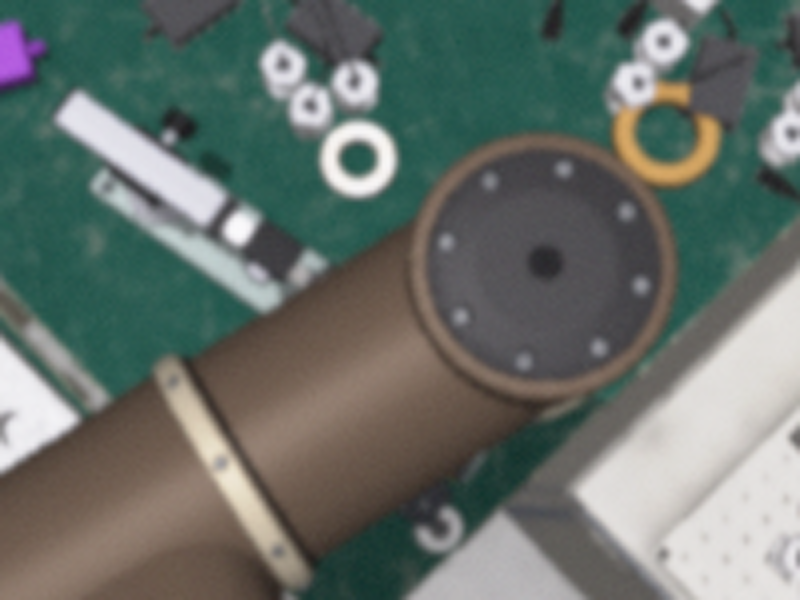

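The adapter sits level in the nest. The stub at (384,186) runs through the slot, and the fingers are clear. The loupe at (385,415) gives a boom extension of about 14 mm, which puts the grip near (0.546, 0.199). I'll move above it with the jaws fully open.

>>> carry_out(
  plan=[
    [0.015,0.022,0,0,-0.004,0],
    [0.016,0.024,0,0,0,0],
    [0.016,0.024,0,0,0,0],
    [0.016,0.024,0,0,0,0],
    [0.014,0.02,0,0,0,0],
    [0,0,-0.01,0,0,0],
    [0,0,0,0,0,0],
    [0,0,0,0,0,0],
  ],
  fingers=-1,
)

```text
time_s: 15.13
tcp_pos: [0.539, 0.1973, 0.201]
eef_rot: [179.6, -1.3, -124.2]
contact_force: [-0.6, 0.6, 0.7]
gripper_width: 0.0872
```

```bash
python3 - <<'E'
from h import *
delta([.5456,.1986,.111],-124.05)
s=r.get_state();np.save('pics/s12.npy',s,allow_pickle=True)
im=r.capture('wrist'); cv2.imwrite('pics/w12raw.png',im[:,:,::-1])
cv2.imwrite('pics/w12.png',cv2.resize(im[:,:,::-1],None,fx=1.5,fy=1.5,interpolation=cv2.INTER_CUBIC))
E
```

```text
d [ 0.0066  0.0013 -0.09  ] w [ 0.0153 -0.0193  0.0024] j6 -73.8 f [-0.6  0.6  0.7] w 0.0872
```

View pics/w12.png

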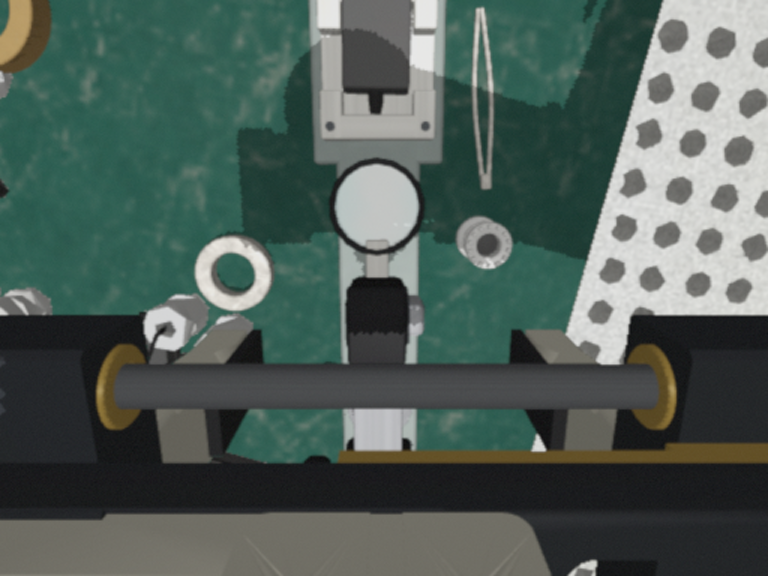

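```bash
python3 - <<'E'
from h import *
s=np.load('pics/s12.npy',allow_pickle=True).item(); c=cam('wrist',s)
a=lambda u,v:((u+.5)/1.5-.5,(v+.5)/1.5-.5)
y=np.radians(-124.05); X=np.array([np.cos(y),np.sin(y)]); Y=np.array([-np.sin(y),np.cos(y)])
C=np.array([.4683,.0843])
for nm,p,z in [('loupe',(377,206),.107),('loupetop',(377,158),.109),('loupebot',(377,253),.109),('gripL',(348,310),.15),('gripR',(407,310),.15),('gripfront',(377,283),.15),('gripfrontlow',(377,278),.145),('button',(424,315),.13),('hole',(331,126),.03),('hole',(425,126),.03)]:
    w=px2w(c,a(*p),z)[:2]; d=w-C; t=w-s['tcp_pos'][:2]; print(nm,'stand',(d@X).round(4),(d@Y).round(4),'tool',(t@X).round(4),(t@Y).round(4))
E
```

```text
loupe stand -0.0874 -0.0001 tool 0.0458 0.0046
loupetop stand -0.0629 -0.0003 tool 0.0702 0.0044
loupebot stand -0.1122 0.0 tool 0.021 0.0047
gripL stand -0.1318 0.0131 tool 0.0014 0.0178
gripR stand -0.1319 -0.0141 tool 0.0012 -0.0094
gripfront stand -0.119 -0.0004 tool 0.0141 0.0043
gripfrontlow stand -0.1178 -0.0003 tool 0.0153 0.0044
button stand -0.1406 -0.0238 tool -0.0074 -0.0192
hole stand -0.0404 0.0308 tool 0.0927 0.0355
hole stand -0.0406 -0.0315 tool 0.0926 -0.0268
```

Loupe and lip agree: the grip is at stand x of about -139 mm (extension about 13 mm), with the button at (424,315) on the -y side. I'll level the tool and descend around the grip.

>>> carry_out(
  plan=[
    [0.007,0.002,-0.005,0.015,-0.019,0.002],
    [0.002,0.001,-0.02,0,0,0],
    [0,0,0,0,0,0],
  ],
)

```text
time_s: 15.43
tcp_pos: [0.5464, 0.1979, 0.1753]
eef_rot: [180.0, -0.1, -124.1]
contact_force: [-0.7, 0.0, -1.4]
gripper_width: 0.0879
```

```bash
python3 -c "
from h import *
delta([.5461,.1995,.111],-124.05)"
```

```text
d [-0.0003  0.0016 -0.0643] w [ 0.0003 -0.0012  0.0017] j6 -73.3 f [-0.7  0.  -1.4] w 0.0879
```

>>> carry_out(
  plan=[
    [-0.001,0.001,-0.02,0,0,0.001],
    [-0.002,0,-0.02,0,0,0],
    [-0.001,0,-0.013,0,0,0],
    [0,0,0,0,0,0],
  ],
)

```text
time_s: 15.77
tcp_pos: [0.542, 0.1964, 0.1251]
eef_rot: [-179.9, 0.1, -124.2]
contact_force: [-0.2, 0.3, -0.8]
gripper_width: 0.088
```

```bash
python3 -c "
from h import *
delta([.5461,.1995,.111],-124.05)"
```

```text
d [ 0.0041  0.0031 -0.0141] w [-0.0006  0.002   0.0021] j6 -73.6 f [-0.2  0.3 -0.8] w 0.088
```

>>> carry_out(
  plan=[
    [0.005,0.004,-0.008,-0.001,0.002,0.002],
    [0,0,-0.005,0,0,0],
    [0,0,0,0,0,0],
  ],
)

```text
time_s: 16.02
tcp_pos: [0.5483, 0.2004, 0.1145]
eef_rot: [-179.9, 0.1, -124.1]
contact_force: [0.5, 0.5, 0.5]
gripper_width: 0.0878
```

```bash
python3 - <<'E'
from h import *
delta([.5461,.1995,.111],-124.05)
s=r.get_state();np.save('pics/s13.npy',s,allow_pickle=True)
im=r.capture('wrist'); cv2.imwrite('pics/w13raw.png',im[:,:,::-1])
cv2.imwrite('pics/w13.png',cv2.resize(im[:,:,::-1],None,fx=1.5,fy=1.5,interpolation=cv2.INTER_CUBIC))
E
```

```text
d [-0.0022 -0.0009 -0.0035] w [-0.0005  0.0023  0.0001] j6 -73.4 f [0.5 0.5 0.5] w 0.0878
```

View pics/w13.png

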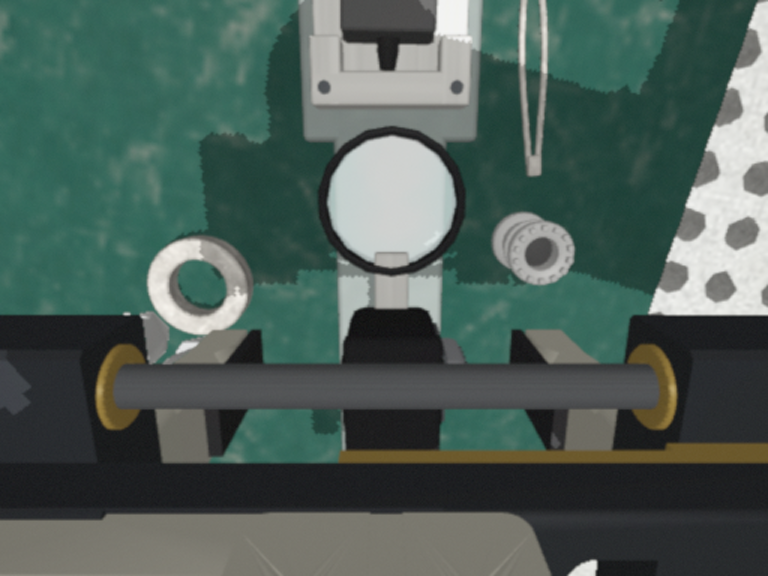

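```bash
python3 - <<'E'
from h import *
s=np.load('pics/s13.npy',allow_pickle=True).item(); c=cam('wrist',s)
a=lambda u,v:((u+.5)/1.5-.5,(v+.5)/1.5-.5)
y=np.radians(-124.05); X=np.array([np.cos(y),np.sin(y)]); Y=np.array([-np.sin(y),np.cos(y)])
C=np.array([.4683,.0843])
for nm,p,z in [('loupe',(391.5,200),.107),('gripL',(344,350),.15),('gripR',(442,350),.15),('hole',(324,87),.03),('hole',(457,87),.03)]:
    w=px2w(c,a(*p),z)[:2]; d=w-C; t=w-s['tcp_pos'][:2]; print(nm,'stand',(d@X).round(4),(d@Y).round(4),'tool',(t@X).round(4),(t@Y).round(4))
E
```

```text
loupe stand -0.087 0.0001 tool 0.0539 -0.0012
gripL stand -0.1245 0.0136 tool 0.0164 0.0123
gripR stand -0.1245 -0.0136 tool 0.0164 -0.0149
hole stand -0.0404 0.0316 tool 0.1006 0.0303
hole stand -0.0404 -0.0317 tool 0.1006 -0.0331
```

>>> carry_out(
  plan=[
    [-0.003,-0.001,-0.004,0,0.002,0],
    [0,0,0,0,0,0],
    [0,0,0,0,0,0],
    [0,0,0,0,0,0],
    [0,0,0,0,0,0],
    [0,0,0,0,0,0],
    [0,0,0,0,0,0],
    [0,0,0,0,0,0],
    [0,0,0,0,0,0],
    [0,0,0,0,0,0],
  ],
  fingers=0,
  force=35,
)

```text
time_s: 16.9
tcp_pos: [0.5456, 0.2007, 0.1131]
eef_rot: [-180.0, 0.3, -124.0]
contact_force: [-1.6, 1.2, -0.4]
gripper_width: 0.0438
```

```bash
python3 - <<'E'
from h import *
delta([.5461,.1995,.111],-124.05)
E
```

```text
d [ 0.0005 -0.0012 -0.0021] w [-0.0035  0.0026 -0.0002] j6 -73.4 f [-1.6  1.2 -0.4] w 0.0438
```

>>> carry_out(
  plan=[
    [0,0,-0.001,0,0,0],
    [0,0,0,0,0,0],
    [0,0,0,0,0,0],
    [0,0,0,0,0,0],
    [0,0,0,0,0,0],
    [0,0,0,0,0,0],
  ],
  fingers=1,
  force=35,
)

```text
time_s: 17.4
tcp_pos: [0.547, 0.2024, 0.1123]
eef_rot: [-179.9, 0.5, -124.0]
contact_force: [0.5, 2.3, 0.5]
gripper_width: 0.0308
```

```bash
python3 - <<'E'
from h import *
delta([.5461,.1995,.111],-124.05)
E
```

```text
d [-0.0009 -0.0029 -0.0013] w [-0.0061  0.0054 -0.0004] j6 -73.4 f [0.5 2.3 0.5] w 0.0308
```

Width is 30.8 mm, so the button is squeezed. To get a zero for the extension, I'll push the boom gently back to its in-stop and then measure outwards from there.

>>> carry_out(
  plan=[
    [0.002,0.003,-0.001,-0.003,0.003,0],
    [0.002,0.003,0,0,0,0],
    [0.001,0.0015,0,0,0,0],
  ],
)

```text
time_s: 17.65
tcp_pos: [0.5523, 0.2103, 0.1123]
eef_rot: [-180.0, 0.2, -124.0]
contact_force: [-3.6, -6.1, 6.2]
gripper_width: 0.0309
```

>>> carry_out(
  plan=[
    [0.001,0.0015,0,-0.002,0.002,0],
    [0.001,0.0015,0,0,0,0],
  ],
)

```text
time_s: 17.82
tcp_pos: [0.5522, 0.2101, 0.1123]
eef_rot: [180.0, -0.3, -124.0]
contact_force: [-5.1, -3.8, 6.8]
gripper_width: 0.0309
```

>>> carry_out(
  plan=[
    [0.001,0.0015,0,0,0,0],
    [0.001,0.0015,0,0,0,0],
  ],
)

```text
time_s: 17.98
tcp_pos: [0.5522, 0.2101, 0.1123]
eef_rot: [179.9, -0.7, -124.1]
contact_force: [-5.5, -3.9, 5.7]
gripper_width: 0.0307
```

At the stop the TCP reads (0.5522, 0.2101), stand x -151.2 mm, which matches the -152 mm expected at zero extension. The target is 100 mm further along +x: TCP (0.4962, 0.1272).

>>> carry_out(
  plan=[
    [-0.003,-0.004,0,0,0,0],
    [-0.005,-0.0075,0,0,0,0],
    [-0.0055,-0.008,0,0,0,0],
    [-0.0055,-0.008,0,0,0,0],
    [-0.0055,-0.008,0,0,0,0],
    [-0.0055,-0.008,0,0,0,0],
    [0,0,0,0,0,0],
  ],
)

```text
time_s: 18.57
tcp_pos: [0.5222, 0.1657, 0.1123]
eef_rot: [-180.0, -0.4, -124.0]
contact_force: [0.4, 1.7, -0.9]
gripper_width: 0.0307
```

```bash
python3 - <<'E'
from h import *
delta([.4962,.1272,.1123],-124.05)
E
```

```text
d [-0.026  -0.0385 -0.    ] w [ 0.0058 -0.0034 -0.0013] j6 -72.3 f [ 0.4  1.7 -0.9] w 0.0307
```

>>> carry_out(
  plan=[
    [-0.005,-0.0075,0,0.003,-0.002,-0.001],
    [-0.0055,-0.008,0,0,0,0],
    [-0.0055,-0.008,0,0,0,0],
    [-0.005,-0.0075,0,0,0,0],
    [-0.003,-0.004,0,0,0,0],
    [0,0,0,0,0,0],
  ],
)

```text
time_s: 19.07
tcp_pos: [0.4964, 0.1275, 0.1123]
eef_rot: [-179.9, -0.1, -124.0]
contact_force: [0.8, 3.6, -2.2]
gripper_width: 0.031
```

```bash
python3 - <<'E'
from h import *
delta([.4962,.1272,.1123],-124.05)
E
```

```text
d [-0.0002 -0.0003 -0.    ] w [ 0.0026 -0.0005 -0.0002] j6 -70.6 f [ 0.8  3.6 -2.2] w 0.031
```

I'll check the scale and loupe by eye from all cameras.

```bash
python3 - <<'E'
from h import *
s=r.get_state();np.save('pics/s14.npy',s,allow_pickle=True)
im=r.capture('wrist'); cv2.imwrite('pics/w14.png',cv2.resize(im[:,:,::-1],None,fx=1.5,fy=1.5,interpolation=cv2.INTER_CUBIC))
a=r.capture('top')[130:240,180:320,::-1]; b=r.capture('scene')[120:270,210:340,::-1]
cv2.imwrite('pics/t14.png',cv2.resize(a,None,fx=5.5,fy=5.4,interpolation=cv2.INTER_CUBIC))
cv2.imwrite('pics/sc14.png',cv2.resize(b,None,fx=4,fy=4,interpolation=cv2.INTER_CUBIC))
print(r.get_state()['tcp_pos'])
E
```

```text
[0.49705759 0.1285303  0.11233876]
```

View pics/w14.png

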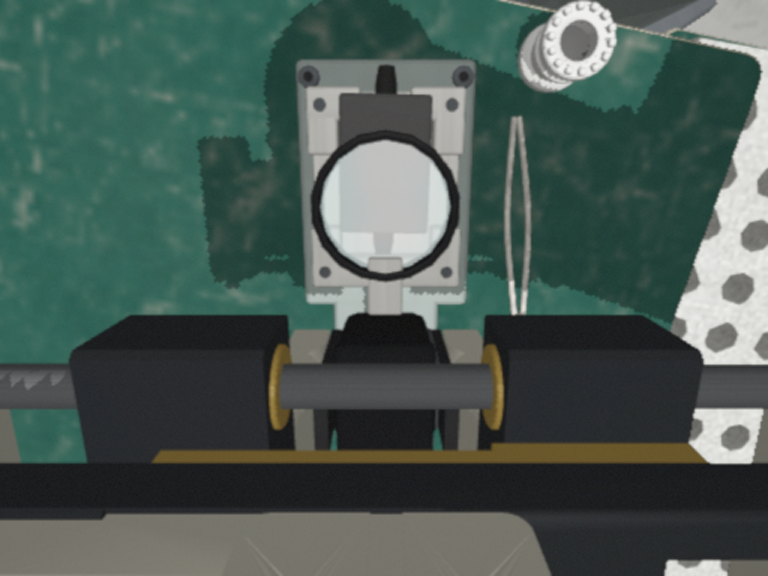

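View pics/t14.png

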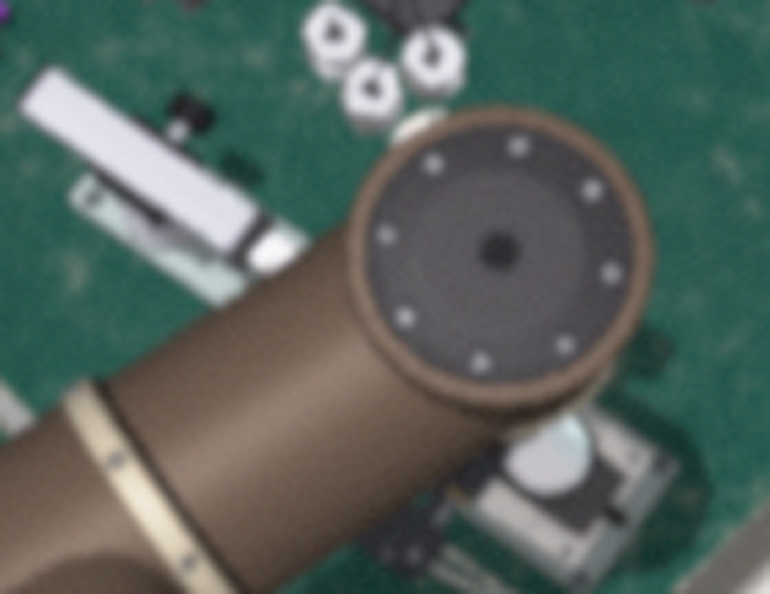

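View pics/sc14.png

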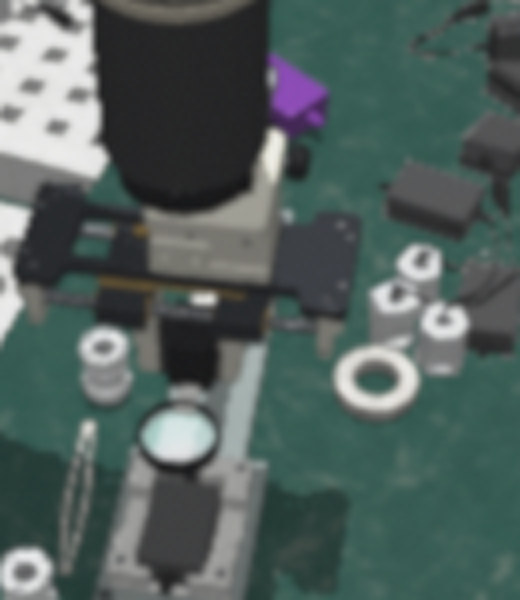

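The mouth and its scale are hidden behind the arm in every view. The loupe at (385,206) in the wrist view can still be measured against the nest. The boom also sags 1–2 mm after a zero row because of the spring, so I'll correct for that.

```bash
python3 - <<'E'
from h import *
s=np.load('pics/s14.npy',allow_pickle=True).item(); c=cam('wrist',s)
a=lambda u,v:((u+.5)/1.5-.5,(v+.5)/1.5-.5)
y=np.radians(-124.05); X=np.array([np.cos(y),np.sin(y)]); Y=np.array([-np.sin(y),np.cos(y)])
C=np.array([.4683,.0843])
for nm,p,z in [('loupe',(385.5,206),.107),('ltop',(385.5,130),.107),('lbot',(385.5,281),.107),('h+',(319,104),.03),('h+',(452,104),.03),('h-',(325,272),.03),('h-',(446,272),.03)]:
    w=px2w(c,a(*p),z)[:2]; d=w-C; t=w-s['tcp_pos'][:2]; print(nm,'stand',(d@X).round(4),(d@Y).round(4),'tool',(t@X).round(4),(t@Y).round(4))
print('TCP x at picture rel. zero',(s['tcp_pos'][:2]-[.5522,.2101])@X, 'now',(r.get_state()['tcp_pos'][:2]-[.5522,.2101])@X)
E
```

```text
loupe stand 0.0005 -0.0001 tool 0.0521 0.0009
ltop stand 0.0253 -0.0001 tool 0.0769 0.0009
lbot stand -0.0259 -0.0001 tool 0.0257 0.0009
h+ stand 0.0416 0.0317 tool 0.0931 0.0327
h+ stand 0.0416 -0.0317 tool 0.0931 -0.0307
h- stand -0.0407 0.0315 tool 0.0109 0.0324
h- stand -0.0407 -0.0314 tool 0.0109 -0.0305
TCP x at picture rel. zero 0.0996383803215547 now 0.09845964593822377
```

Loupe centre is within 0.3 mm of the nest's middle at a TCP reading of 99.6 mm, so vision and stop reference agree. I'll push out slightly past the target so the spring settles the boom at 100 mm.

>>> carry_out(
  plan=[
    [-0.0015,-0.0023,0,0,0,0],
  ],
)

```text
time_s: 19.3
tcp_pos: [0.4959, 0.1268, 0.1123]
eef_rot: [-179.9, -0.1, -124.0]
contact_force: [0.3, 4.8, -0.5]
gripper_width: 0.0306
```

```bash
python3 - <<'E'
from h import *
y=np.radians(-124.05); X=np.array([np.cos(y),np.sin(y)])
f=lambda: print(r.get_state()['time_s'],((r.get_state()['tcp_pos'][:2]-[.5522,.2101])@X).round(5),r.get_state()['contact_force'].round(1),round(r.get_state()['gripper_width'],4),r.get_state()['eef_rot'].round(2))
f()
for i in range(5): r.capture('wrist')
f()
for i in range(5): r.capture('wrist')
f()
E
```

```text
19.3 0.10054 [ 0.3  4.8 -0.5] 0.0306 [-1.7995e+02 -1.1000e-01 -1.2400e+02]
19.55 0.10113 [ 1.2  1.3 -0.6] 0.0311 [-1.7995e+02 -1.4000e-01 -1.2401e+02]
19.8 0.10114 [1.3 2.  0.4] 0.031 [-1.7995e+02 -1.3000e-01 -1.2401e+02]
```

>>> carry_out(
  plan=[
    [0,0,0,0,0,0],
  ],
)

```text
time_s: 19.88
tcp_pos: [0.4956, 0.1263, 0.1123]
eef_rot: [-179.9, -0.1, -124.0]
contact_force: [0.5, 1.5, -0.4]
gripper_width: 0.0307
```

```bash
python3 - <<'E'
from h import *
y=np.radians(-124.05); X=np.array([np.cos(y),np.sin(y)])
f=lambda: print(r.get_state()['time_s'],((r.get_state()['tcp_pos'][:2]-[.5522,.2101])@X).round(5),r.get_state()['contact_force'].round(1),round(r.get_state()['gripper_width'],4))
for i in range(8): im=r.capture('wrist')
f()
cv2.imwrite('pics/w15.png',cv2.resize(im[:,:,::-1],None,fx=1.5,fy=1.5,interpolation=cv2.INTER_CUBIC))
for i in range(8): r.capture('top')
f()
E
```

```text
20.2833 0.1011 [ 0.6  2.3 -0.9] 0.0308
20.6833 0.10109 [ 0.6  2.8 -0.4] 0.0309
```

View pics/w15.png

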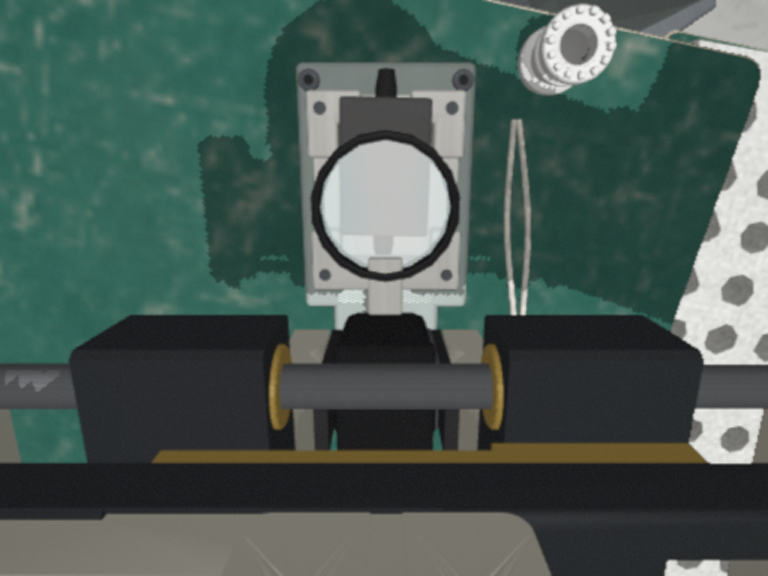

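It holds steadily at 101.1 mm. I'll trim about 0.9 mm and check again.

>>> carry_out(
  plan=[
    [0.0005,0.0008,0,0,0,0],
  ],
)

```text
time_s: 20.77
tcp_pos: [0.496, 0.127, 0.1123]
eef_rot: [-179.9, -0.1, -124.0]
contact_force: [0.0, 1.9, -0.8]
gripper_width: 0.0304
```

```bash
python3 - <<'E'
from h import *
y=np.radians(-124.05); X=np.array([np.cos(y),np.sin(y)])
f=lambda: print(r.get_state()['time_s'],((r.get_state()['tcp_pos'][:2]-[.5522,.2101])@X).round(5),r.get_state()['contact_force'].round(1),round(r.get_state()['gripper_width'],4))
for i in range(10): im=r.capture('wrist')
f()
print(r.close_job())
E
```

```text
21.2667 0.10009 [ 1.3  3.1 -1.4] 0.0306
the job is handed in; nothing more can be done
None
```

I pressed the black adapter home in the recess and let go. I then squeezed the lock button, drew the boom out and handed the job in at about 21 s, holding the boom at 100 mm. No verdict was reported.

**Last checks**
- **Adapter:** its origin measured within about 1 mm of the seat. It took 28 N against the floor, looked level with the stub through the slot, and the fingers were clear of it.
- **Button:** the jaws read 30.6 mm at 35 N, against 31 mm when fully squeezed.
- **Boom:** the arm reads 100.1 mm out from the in-stop and held steady. In the wrist view taken at 99.6 mm, the loupe was within 0.5 mm of the recess middle.
- **Bystanders:** the couplings and tweezers in view of the wrist camera did not look moved; I did not measure them.

**What failed or disagreed**
- **Scale not read:** the arm hid the sleeve mouth from every camera, so 100 mm rests on the in-stop reference and the loupe's position over the nest.
- **Adapter drawn differently:** the pictures show a 13 mm stub at both ends, not one 27 mm stub. Feeling both ends showed that the physical body sits 13.5 mm further back, as the description says. I gripped and placed it by the described shape, so the drawn body looks 13.5 mm too far forward in the nest.

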